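# Pack and book out a layer of slide boxes

## Robot

A 7-joint arm with a two-finger parallel gripper is mounted at the origin on the work surface. World frame = base frame: x ahead of the robot, y to its left, z up, the work surface at z = 0. Lengths are in m, angles in rad, forces in N, time in s.
With the tool pointing down it reaches from about 0.425 to 0.95 m from the base axis. Payload 16.7 kg.
Tool frame: the origin (TCP) lies at the very end of the fingers, on their centre line; the grasp point (between the pads) lies 19 mm behind it; x points along the fingers, z is the direction in which the jaws open and shut, and the axes are right-handed (so a half turn about x gives the same grasp; the last joint's range is limited). The gripper opens to 94 mm and grips with 3 to 60 N. Pads are 16 mm wide; open, the fingers measure 119 mm over their backs; the gripper's body (75 mm by 177 mm) begins 78 mm behind the grasp point.
Start: joints at [-1.391, 0.426, 0.074, 1.606, -0.034, 1.111, -0.067], TCP at [0.219, 0.639, 0.205] pointing down, gripper open.
Joint ranges: [-2.85, 2.85], [-0.5, 2.14], [-1.23, 1.37], [0.21, 2.46], [-1.02, 4.16], [0.16, 2.05], [-2.73, 2.73]. Speed limits (rad/s): [1.89, 1.89, 2.39, 2.39, 3.01, 3.01, 3.01].

## Interface

Orientations are given as a unit quaternion [w, x, y, z].
In Python, from station import read_state, vision, arm gives the robot as it stands.
- The arm moves only by the shell command python3 -m pendant 'ROWS'. ROWS is JSON, a list that holds one entry, the list of rows, each a list of 7 numbers: the turn, a rotation vector about the tool's x, y, z in rad, then the shift along the tool's x, y, z in mm, then the gripper's target within -1 to 1 (fully open at 1, half-way at 0, shut at -1). A call has 1 to 5 rows; each row shifts and turns the commanded pose from where the row before left it, along the tool's axes as they then stand; what a row does not reach is not made up. A row lasts 1/12 s, in which the tool goes at most 41.7 mm and 7.16 degrees, less where a joint would pass 70% of its speed; a pose out of reach is approached as far as the arm can. A call with a gripper value outside its range is refused whole. The fingers move at their own pace and stop on an object; the grip force is fixed at half the most. Time passes only in rows, so rows that do not move let the fingers close. It gives the time, the measured TCP pose, the force and the opening at its end, in the units of the state.
- read_state(): the state, without advancing time (a new reading comes with each control period).
- vision.grab_frame(name): name is "scene" or "top" or "wrist"; returns a dict with "image" (480x640x3 uint8, red, green, blue), "intrinsics" (3x3 intrinsics, pixels), "R" (3x3) and "t" (3): a world point X has camera coordinates R X + t; the wrist camera has in their place "hand_eye" (4x4, takes a point from camera to tool coordinates, whose origin is the TCP and whose axes are the tool frame's). Camera axes: x right, y down, z forward; pixel columns grow to the right and rows downward; lengths in m; the calibration is good to about 2 mm. A picture is of the moment at which its call begins: read the wrist's pose just before it. There is no depth.
- arm.job_done(): hands the job in, once; it reports no verdict.
The state is a dict: "time_s": time; "q": joint angles; "joint_vel": joint speeds; "joint_efforts": joint torques, N m; "position": TCP position; "tcp_rot": TCP orientation; "force": force on the tool from outside, world axes, zero at the start; "ft_torque": the same for the moment, N m; "opening": finger opening in m.
Only numpy, scipy, OpenCV 4.12 (cv2) and the standard library are available. Lean on these libraries where they do the work, as an engineer would, in place of code of your own. Each camera call takes 0.05 s, during which the arm holds its last target.

## Task

Lay the four lidded slide boxes on the dispatch board, grip bars up, one inside each outline of the printed pinwheel, and drop every lidless box into the discard tub. Once all four lidded boxes lie in place, take the hand reader and hold it still for a good second with its window square on to the sloping docket, over the docket's middle and about 8 cm from it, then stand it back upright in the middle of its pad. Leave the other things on the bench where they are.

Things in the scene. Friction and masses are not known exactly. Their poses are not given: they have to be found in the camera images.
- box1: grey plastic slide box with lid on, 90 x 54 mm and 36 mm high, 0.2 kg; origin at the centre of its underside, x along the 90 mm side, z up. Along the middle of the lid (in x) stands a grip bar 50 mm long, 16 mm wide, from 36 to 60 mm above the underside. The four lidded boxes are alike
- box2: grey plastic slide box with lid on, 90 x 54 mm and 36 mm high, 0.2 kg; origin at the centre of its underside, x along the 90 mm side, z up. Along the middle of the lid (in x) stands a grip bar 50 mm long, 16 mm wide, from 36 to 60 mm above the underside. The four lidded boxes are alike
- box3: grey plastic slide box with lid on, 90 x 54 mm and 36 mm high, 0.2 kg; origin at the centre of its underside, x along the 90 mm side, z up. Along the middle of the lid (in x) stands a grip bar 50 mm long, 16 mm wide, from 36 to 60 mm above the underside. The four lidded boxes are alike
- box4: grey plastic slide box with lid on, 90 x 54 mm and 36 mm high, 0.2 kg; origin at the centre of its underside, x along the 90 mm side, z up. Along the middle of the lid (in x) stands a grip bar 50 mm long, 16 mm wide, from 36 to 60 mm above the underside. The four lidded boxes are alike
- open1: lidless slide box, an open hollow grey tray 90 x 54 mm outside, 36 mm high, walls and floor 8 mm thick, 0.12 kg; origin at the centre of its underside, x along the 90 mm side, z up. Between one and three lidless boxes are there; None when absent
- open2: lidless slide box, an open hollow grey tray 90 x 54 mm outside, 36 mm high, walls and floor 8 mm thick, 0.12 kg; origin at the centre of its underside, x along the 90 mm side, z up. Between one and three lidless boxes are there; None when absent
- open3: lidless slide box, an open hollow grey tray 90 x 54 mm outside, 36 mm high, walls and floor 8 mm thick, 0.12 kg; origin at the centre of its underside, x along the 90 mm side, z up. Between one and three lidless boxes are there; None when absent
- board: low plywood dispatch board, 210 mm (x) by 230 mm (y), 12 mm thick, fixed; origin on its underside below the pinwheel's centre, 95 mm from the +x edge, z up. Four dark printed outlines, 96 x 60 mm, make a pinwheel round a small square. A tongue 110 mm wide runs on beyond its +x edge to x = 179 mm and carries the sloping docket plate (docket), top edge 60 mm over the table
- slot1 (a point): centre of printed outline 1 on the board's upper face; its x axis lies along the outline's long side (the board's x axis). Any lidded box may go in any outline, either way round; neighbouring boxes then stand 6 mm apart
- slot2 (a point): centre of printed outline 2 on the board's upper face; its x axis lies along the outline's long side (the board's y axis). Any lidded box may go in any outline, either way round; neighbouring boxes then stand 6 mm apart
- slot3 (a point): centre of printed outline 3 on the board's upper face; its x axis lies along the outline's long side (the board's x axis). Any lidded box may go in any outline, either way round; neighbouring boxes then stand 6 mm apart
- slot4 (a point): centre of printed outline 4 on the board's upper face; its x axis lies along the outline's long side (the board's y axis). Any lidded box may go in any outline, either way round; neighbouring boxes then stand 6 mm apart
- docket (a point): centre of the barcode docket on the aluminium plate (plate 80 x 100 mm, paper 60 x 80 mm) beyond the board's +x edge; z axis is the plate's outward normal, which leans about 29 degrees from vertical towards the pinwheel (the board's -x)
- reader: white hand-held barcode reader, 0.22 kg, standing upright, face down on its pad: head 64 x 48 mm (x, y), 30 mm high, and above it an upright grip 30 mm (x) by 38 mm (y) that reaches 120 mm above the underside. Origin at the centre of its underside, which is the reading window: it looks along the reader's -z
- pad: black charging pad, fixed, 100 x 85 mm (x, y), 10 mm high, on which the reader stands; origin at the centre of its underside
- tub: yellow open discard tub, fixed, 200 x 170 mm (x, y) outside, 100 mm high, walls 5 mm; origin at the centre of its underside
- slide_rack: wooden slide rack, 90 x 200 x 28 mm, with two glass slides standing in it; a bystander
- oil_bottle: small amber bottle, 40 mm across, 75 mm high; a bystander
- stain_bottle: amber bottle, 60 mm across, 120 mm high; a bystander
- beaker: glass beaker, 70 mm across, 85 mm high; a bystander
- cover_jar: glass jar with steel cap, 48 mm across, 50 mm high; a bystander
Things that resemble listed ones, but are neither listed nor needed, are in the scene too. Of the things like the pad, leave any that is turquoise; of the rest the smaller one is meant.

How it is judged:
On the way, in this order (a step that is already met when the one before it is completed fails the run):
1. the four lidded boxes lie in the four outlines of the pinwheel, released and at rest (((horizontal distance between box1 and slot1 below 0.012 m and angle between the x axis of box1 and the x axis of slot1, either way round below 0.15 rad) or (horizontal distance between box1 and slot2 below 0.012 m and angle between the x axis of box1 and the x axis of slot2, either way round below 0.15 rad) or (horizontal distance between box1 and slot3 below 0.012 m and angle between the x axis of box1 and the x axis of slot3, either way round below 0.15 rad) or (horizontal distance between box1 and slot4 below 0.012 m and angle between the x axis of box1 and the x axis of slot4, either way round below 0.15 rad)) and angle between each of box1, box2, box3, box4's own z axis and vertical below 0.1 rad and z of box1 in the frame of slot1 between -0.006 and 0.006 m and linear speed of each of box1, box2, box3, box4 below 0.02 m/s and contact force between each of box1, box2, box3, box4 and the fingers below 0.3 N and ((horizontal distance between box2 and slot1 below 0.012 m and angle between the x axis of box2 and the x axis of slot1, either way round below 0.15 rad) or (horizontal distance between box2 and slot2 below 0.012 m and angle between the x axis of box2 and the x axis of slot2, either way round below 0.15 rad) or (horizontal distance between box2 and slot3 below 0.012 m and angle between the x axis of box2 and the x axis of slot3, either way round below 0.15 rad) or (horizontal distance between box2 and slot4 below 0.012 m and angle between the x axis of box2 and the x axis of slot4, either way round below 0.15 rad)) and z of box2 in the frame of slot1 between -0.006 and 0.006 m and ((horizontal distance between box3 and slot1 below 0.012 m and angle between the x axis of box3 and the x axis of slot1, either way round below 0.15 rad) or (horizontal distance between box3 and slot2 below 0.012 m and angle between the x axis of box3 and the x axis of slot2, either way round below 0.15 rad) or (horizontal distance between box3 and slot3 below 0.012 m and angle between the x axis of box3 and the x axis of slot3, either way round below 0.15 rad) or (horizontal distance between box3 and slot4 below 0.012 m and angle between the x axis of box3 and the x axis of slot4, either way round below 0.15 rad)) and z of box3 in the frame of slot1 between -0.006 and 0.006 m and ((horizontal distance between box4 and slot1 below 0.012 m and angle between the x axis of box4 and the x axis of slot1, either way round below 0.15 rad) or (horizontal distance between box4 and slot2 below 0.012 m and angle between the x axis of box4 and the x axis of slot2, either way round below 0.15 rad) or (horizontal distance between box4 and slot3 below 0.012 m and angle between the x axis of box4 and the x axis of slot3, either way round below 0.15 rad) or (horizontal distance between box4 and slot4 below 0.012 m and angle between the x axis of box4 and the x axis of slot4, either way round below 0.15 rad)) and z of box4 in the frame of slot1 between -0.006 and 0.006 m), for 0.2 s.
2. the reader, held in the gripper, looks squarely at the middle of the docket (within 18 mm each way and 0.22 rad) from 45 to 125 mm away and is held still for 0.8 s (x of docket in the frame of reader between -0.018 and 0.018 m and y of docket in the frame of reader between -0.018 and 0.018 m and z of docket in the frame of reader between -0.125 and -0.045 m and angle between the z axis of reader and the z axis of docket, either way round below 0.22 rad and linear speed of reader below 0.02 m/s and angular speed of reader below 0.15 rad/s and contact force between reader and the fingers above 0.5 N), for 0.8 s.
At the end, for the whole second after the job is handed in: Each lidded box lies flat, bar up, on the board within 12 mm and 0.15 rad of an outline, one in each; every lidless box that is there lies in the tub; the reader stands upright on its pad within 22 mm of the pad's middle; all at rest and released (all of step 1 and x of open1 in the frame of tub between -0.095 and 0.095 m and y of open1 in the frame of tub between -0.08 and 0.08 m and z of open1 in the frame of tub between -0.005 and 0.085 m and linear speed of each of open1, open2, open3, reader below 0.02 m/s and x of open2 in the frame of tub between -0.095 and 0.095 m and y of open2 in the frame of tub between -0.08 and 0.08 m and z of open2 in the frame of tub between -0.005 and 0.085 m and x of open3 in the frame of tub between -0.095 and 0.095 m and y of open3 in the frame of tub between -0.08 and 0.08 m and z of open3 in the frame of tub between -0.005 and 0.085 m and horizontal distance between reader and pad below 0.022 m and angle between reader's own z axis and vertical below 0.1 rad and z of reader in the frame of pad between 0.005 and 0.015 m); the robot touches nothing.
It fails at once if the slide rack is shifted by more than 50 mm (distance of slide_rack from where it was at the start of the episode above 0.05 m).
It fails at once if the oil bottle is shifted by more than 50 mm (distance of oil_bottle from where it was at the start of the episode above 0.05 m).
It fails at once if the stain bottle is shifted by more than 50 mm (distance of stain_bottle from where it was at the start of the episode above 0.05 m).
It fails at once if the beaker is shifted by more than 50 mm (distance of beaker from where it was at the start of the episode above 0.05 m).
It fails at once if the cover jar is shifted by more than 50 mm (distance of cover_jar from where it was at the start of the episode above 0.05 m).
Of open1, open2, open3 only 1 to 3 are there at a start; the rules pass over those that are not, and their reading is None.
At some moment in a run one of box1, box2, box3, box4, open1, open2, open3 may be knocked a few centimetres aside while the robot is not near it.
It also fails if it takes over 210 s, if anything falls off the work surface, if the arm or the gripper's body presses on something with over 40 N, if the wrist force passes 120 N, or if a joint passes its speed limit or range.

## Working session

There is one attempt and no reset: what is moved stays moved. The work goes in short steps, Python scripts to look and compute and a shell command to move; the robot and the scene stay as the last step left them, time stands still between calls to the robot, and variables do not carry over. Pictures are saved under pics/ and viewed, and the job is handed in when it is done.

```bash
ls; mkdir -p pics; python3 - <<'E'
from station import read_state, vision, arm
import cv2
s=read_state()
print(s)
for n in ("scene","top","wrist"):
    f=vision.grab_frame(n)
    cv2.imwrite(f"pics/a_{n}.png",f["image"][:,:,::-1])
    print(n,f["intrinsics"],f.get("R"),f.get("t"),f.get("hand_eye"))
E
```

```text
pics
{'time_s': 0.0, 'q': array([-1.39049993,  0.42675554,  0.07385482,  1.60662242, -0.03410675,
        1.11083642, -0.06709063]), 'joint_vel': array([ 0.00277466,  0.00033033, -0.00105121, -0.00063013,  0.00068617,
        0.00075042,  0.00046841]), 'joint_efforts': array([-3.31461160e-04, -9.35783458e+01,  3.66663069e+00, -4.54195762e+01,
       -4.87837312e-02,  1.98686012e-02,  1.03635316e-04]), 'position': array([0.21848053, 0.63817201, 0.20475325]), 'tcp_rot': array([ 0.57492875, -0.4114405 ,  0.57567003,  0.41082558]), 'force': array([0.07345291, 0.24625386, 0.02990381]), 'ft_torque': array([-0.00399167, -0.06733828,  0.0504847 ]), 'opening': 0.09371813093236678}
scene [[449.32322284   0.         317.59900956]
 [  0.         449.32322284 239.01948677]
 [  0.           0.           1.        ]] [[ 0.65693615  0.75364799 -0.02120414]
 [ 0.40585745 -0.37719756 -0.83246726]
 [-0.63538542  0.53827197 -0.55366836]] [-0.30483897 -0.2183203   1.53422313] None
top [[570.99838155   0.         314.82901102]
 [  0.         570.99838155 239.69984665]
 [  0.           0.           1.        ]] [[-0.02884596 -0.9994071  -0.01879806]
 [-0.98396684  0.03170153 -0.17551148]
 [ 0.17600334  0.01343387 -0.9842979 ]] [-0.05727707  0.5426137   1.59909685] None
wrist [[348.40152406   0.         321.31277928]
 [  0.         348.40152406 237.03882861]
 [  0.           0.           1.        ]] None None [[ 4.25259101e-04 -2.33144998e-01  9.72441890e-01 -1.78976975e-01]
 [-9.05854045e-04 -9.72441669e-01 -2.33144549e-01  6.71207091e-02]
 [ 9.99999499e-01 -7.81743579e-04 -6.24735009e-04  5.59692957e-04]
 [ 0.00000000e+00  0.00000000e+00  0.00000000e+00  1.00000000e+00]]
```

View pics/a_scene.png

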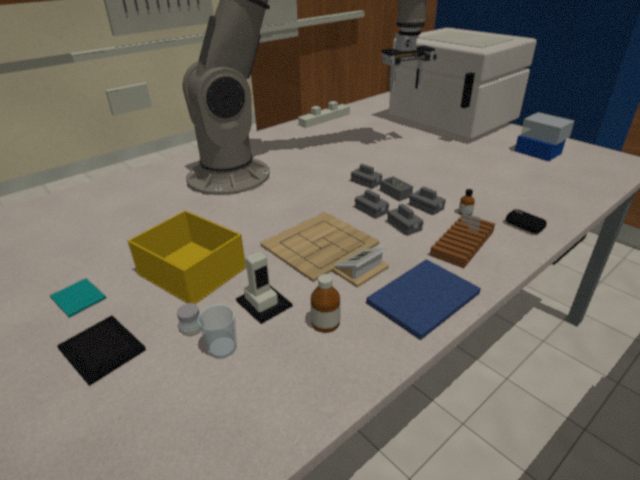

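View pics/a_top.png

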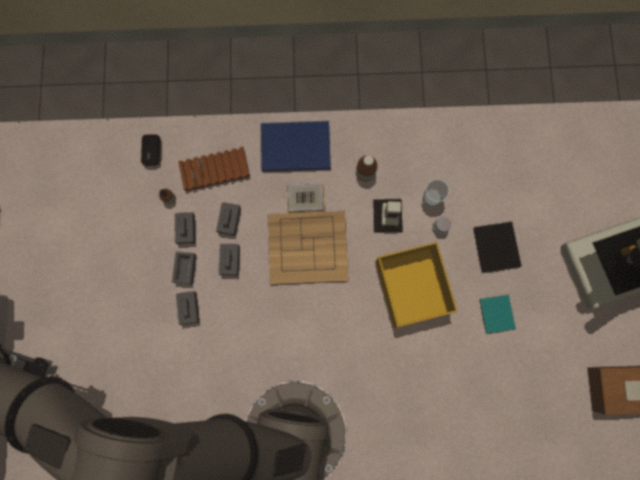

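View pics/a_wrist.png

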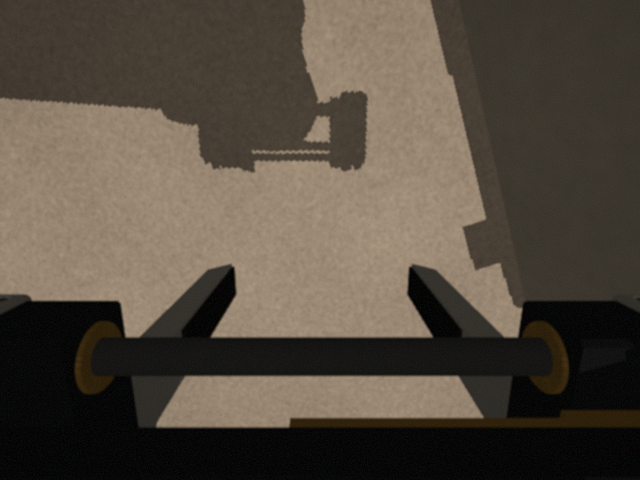

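The top view shows five grey boxes at (185,228), (228,219), (184,268), (229,260) and (187,308). It also shows the board at (308,248), the docket at (306,196), the reader on a black pad at (388,215) and the tub at (415,285). There is a larger black pad at (497,247) and a turquoise one at (497,313). I'll check crops to tell lidded boxes from lidless.

```bash
cat > h.py <<'E'
import numpy as np, cv2
from scipy.spatial.transform import Rotation as Ro
from station import read_state, vision, arm
def ray(f,px,pose=None):
    K=f["intrinsics"]; d=np.linalg.inv(K)@np.array([px[0],px[1],1.])
    if "R" in f and f.get("R") is not None:
        R,t=np.array(f["R"]),np.array(f["t"]); return -R.T@t, R.T@d
    H=np.array(f["hand_eye"]); p,q=pose
    Rt=Ro.from_quat([q[1],q[2],q[3],q[0]]).as_matrix()
    return p+Rt@H[:3,3], Rt@(H[:3,:3]@d)
def onz(f,px,z,pose=None):
    o,d=ray(f,px,pose); return o+d*(z-o[2])/d[2]
def proj(f,X,pose=None):
    K=f["intrinsics"]
    if f.get("R") is not None: c=np.array(f["R"])@X+np.array(f["t"])
    else:
        H=np.array(f["hand_eye"]);p,q=pose;Rt=Ro.from_quat([q[1],q[2],q[3],q[0]]).as_matrix()
        c=H[:3,:3].T@(Rt.T@(np.array(X)-p)-H[:3,3])
    u=K@c; return u[:2]/u[2]
def state_pose():
    s=read_state(); return np.array(s["position"]),np.array(s["tcp_rot"])
def crop(img,x0,y0,x1,y1,k,name,gain=1.6):
    c=cv2.resize(img[y0:y1,x0:x1],None,fx=k,fy=k,interpolation=cv2.INTER_CUBIC)
    c=cv2.convertScaleAbs(c,alpha=gain); cv2.imwrite(name,c[:,:,::-1])
E
python3 - <<'E'
from h import *
f=vision.grab_frame("top");im=f["image"]
np.savez("top0.npz",**f)
crop(im,150,185,260,335,4,"pics/b_boxes.png",2)
crop(im,255,175,455,335,4,"pics/b_board.png",2)
E
```

```text
(no output)
```

View pics/b_boxes.png

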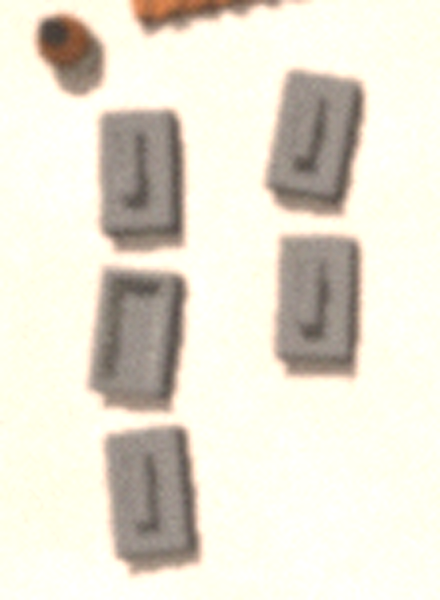

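View pics/b_board.png

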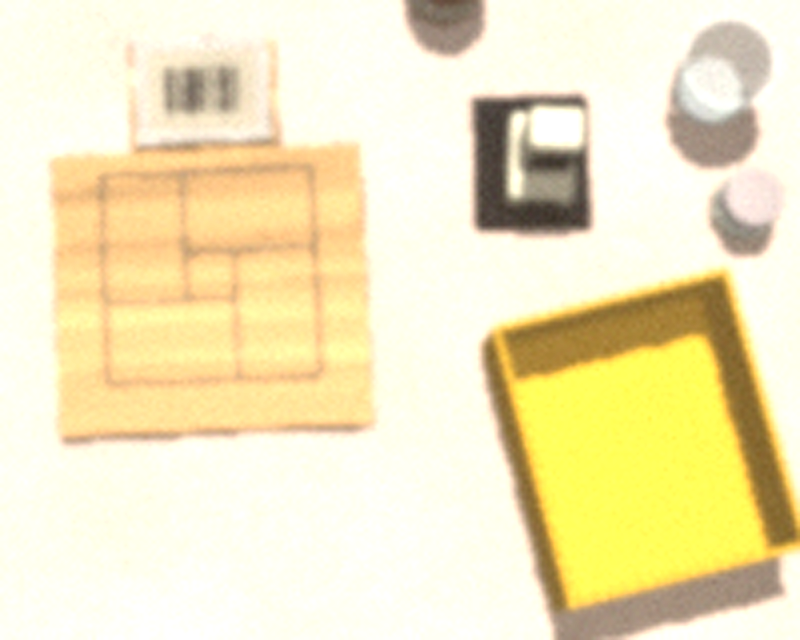

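```bash
python3 - <<'E'
from h import *
f=dict(np.load("top0.npz"));im=f["image"]
R,t=f["R"],f["t"];print("cam",-R.T@t)
v=cv2.GaussianBlur(im,(3,3),0).astype(int)
# profile thru boxes
print(im[228,165:205].mean(-1).astype(int)); print(im[205:250,184].mean(-1).astype(int)); print(im[228,184],im[200,200], im[220,228])
E
```

```text
cam [ 0.25081528 -0.09592686  1.66814591]
[139 138 137 138 139 139 143 141 131 111  88  76  73  74  74  76  76  73
  65  55  48  57  68  71  74  74  74  64  48  45  72 110 127 135 135 134
 135 134 135 134]
[142 138 137 138 139 134 124 103  83  73  74  71  68  61  52  55  54  52
  55  57  57  56  57  55  56  58  56  53  47  42  45  47  61  70  73  70
  66  56  51  59  66  71  90 115 128]
[60 55 52] [150 130 118] [54 51 45]
```

```bash
cat > boxes.py <<'E'
from h import *
def boxes(f,roi=(150,185,262,340),thr=103,draw=None):
    im=f["image"];x0,y0,x1,y1=roi
    k=4
    g=cv2.resize(im[y0:y1,x0:x1].mean(-1).astype(np.float32),None,fx=k,fy=k,interpolation=cv2.INTER_CUBIC)
    sat=cv2.resize((im[...,0].astype(np.float32)/(im[...,2].astype(np.float32)+1))[y0:y1,x0:x1],None,fx=k,fy=k)
    m=((g<thr)&(sat<1.6)).astype(np.uint8)
    m=cv2.morphologyEx(m,cv2.MORPH_OPEN,np.ones((9,9)))
    out=[]
    for c in cv2.findContours(m,cv2.RETR_EXTERNAL,cv2.CHAIN_APPROX_NONE)[0]:
        if cv2.contourArea(c)<5000: continue
        px=(c[:,0,:]+.5)/k-.5+[x0,y0]
        P=np.array([onz(f,p,.036)[:2] for p in px])
        (cx,cy),(w,h),a=cv2.minAreaRect((P*1000).astype(np.float32))
        # left edge points: angle by fitLine
        a=np.radians(a) if w>h else np.radians(a+90)
        a=(a+np.pi/2)%np.pi-np.pi/2
        for _ in range(3):
            u=np.array([np.cos(a),np.sin(a)]);n=np.array([-u[1],u[0]])
            s=P@u;q=P@n; L=(s>s.min()+.025)&(s<s.max()-.015)&(q>np.percentile(q,50))
            d=cv2.fitLine(P[L].astype(np.float32)*1000,cv2.DIST_HUBER,0,.01,.01).ravel()
            a=np.arctan(d[1]/d[0])
        u=np.array([np.cos(a),np.sin(a)]);n=np.array([-u[1],u[0]]);s=P@u;q=P@n
        L=(s>s.min()+.025)&(s<s.max()-.015)&(q>np.median(q)); ql=np.median(q[L])
        T=(q>q.min()+.018)&(q<q.max()-.012)&(s>np.median(s)); st=np.median(s[T])
        C=u*(st-.045)+n*(ql-.027)
        out.append((px.mean(0),C,a,w,h,st-s.min(),ql-q.min()))
    return out
E
python3 - <<'E'
from boxes import *
f=dict(np.load("top0.npz"))
for o in boxes(f): print(o[0].round(0),"C",o[1].round(4),"deg",np.degrees(o[2]).round(1),"ext",np.round(o[5:],3))
def pk(l,z): return np.array([onz(f,(255+(x+.5)/4-.5,175+(y+.5)/4-.5),z) for x,y in l])
b=pk([(52,157),(358,145),(372,425),(62,437)],.012);print("board",b.round(4),[np.linalg.norm(b[i]-b[i-1]).round(3) for i in range(4)])
s=pk([(100,178),(313,165),(322,375),(106,383)],.012);print("sq",s.round(4),s.mean(0),[np.linalg.norm(s[i]-s[i-1]).round(3) for i in range(4)])
d=pk([(165,68),(238,66),(238,110),(165,112)],.04);print("bar",d.mean(0))
p=pk([(473,100),(583,96),(590,228),(476,230)],.010);print("pad",p.round(4),p.mean(0),[np.linalg.norm(p[i]-p[i-1]).round(3) for i in range(4)])
g=pk([(531,106),(582,104),(585,150),(529,148)],.13);print("grip",g.round(3),g.mean(0))
t=pk([(487,335),(725,272),(803,545),(565,612)],.1);print("tub",t.round(3),t.mean(0),[np.linalg.norm(t[i]-t[i-1]).round(3) for i in range(4)])
E
```

```text
[188. 309.] C [0.3579 0.2989] deg 6.0 ext [0.102 0.062]
[184. 269.] C [0.4736 0.311 ] deg -6.3 ext [0.102 0.066]
[229. 261.] C [0.4949 0.1785] deg -2.6 ext [0.103 0.061]
[185. 230.] C [0.5921 0.3086] deg 1.5 ext [0.105 0.062]
[229. 220.] C [0.6154 0.1804] deg -11.2 ext [0.104 0.063]
board [[ 0.6295  0.0648  0.012 ]
 [ 0.6311 -0.1628  0.012 ]
 [ 0.4224 -0.1651  0.012 ]
 [ 0.4206  0.0605  0.012 ]] [np.float64(0.209), np.float64(0.228), np.float64(0.209), np.float64(0.226)]
sq [[ 0.6123  0.0294  0.012 ]
 [ 0.617  -0.1289  0.012 ]
 [ 0.4601 -0.1301  0.012 ]
 [ 0.4591  0.0278  0.012 ]] [ 0.53713372 -0.05046766  0.012     ] [np.float64(0.153), np.float64(0.158), np.float64(0.157), np.float64(0.158)]
bar [ 0.67061765 -0.04852698  0.04      ]
pad [[ 0.6631 -0.2498  0.01  ]
 [ 0.6634 -0.3317  0.01  ]
 [ 0.5632 -0.3314  0.01  ]
 [ 0.5644 -0.2474  0.01  ]] [ 0.61351588 -0.29008004  0.01      ] [np.float64(0.099), np.float64(0.082), np.float64(0.1), np.float64(0.084)]
grip [[ 0.628 -0.278  0.13 ]
 [ 0.628 -0.314  0.13 ]
 [ 0.595 -0.314  0.13 ]
 [ 0.598 -0.276  0.13 ]] [ 0.6121902  -0.29540146  0.13      ]
tub [[ 0.473 -0.243  0.1  ]
 [ 0.512 -0.41   0.1  ]
 [ 0.323 -0.451  0.1  ]
 [ 0.282 -0.287  0.1  ]] [ 0.39757685 -0.34778427  0.1       ] [np.float64(0.196), np.float64(0.171), np.float64(0.194), np.float64(0.168)]
```

Four boxes have bars, and the one at (184,268) is a hollow tray with none, so there is one lidless box. The reader's pad at (388,215) measures 100 x 84 mm, which matches the description. Board, outlines and tub also match their given sizes. Next is a helper that gives moves in tool axes.

```bash
cat > go.py <<'E'
from h import *
import sys
# usage: go(x,y,z, jawdeg, tiltvec) -> prints shift in tool axes(mm) and turn(rad)
def target_R(jaw_deg,down=(0,0,-1)):
    d=np.array(down,float);d/=np.linalg.norm(d)
    z=np.array([np.cos(np.radians(jaw_deg)),np.sin(np.radians(jaw_deg)),0]);z-=d*(z@d);z/=np.linalg.norm(z)
    return np.column_stack([d,np.cross(z,d),z])
def go(X,jaw_deg,down=(0,0,-1)):
    p,q=state_pose();R=Ro.from_quat([q[1],q[2],q[3],q[0]]).as_matrix()
    best=None
    for a in (jaw_deg,jaw_deg+180):
        T=target_R(a,down);r=Ro.from_matrix(R.T@T).as_rotvec()
        if best is None or np.linalg.norm(r)<np.linalg.norm(best): best=r
    s=R.T@(np.array(X)-p)*1000
    print("at",p.round(4),"turn",best.round(3),"shift tool mm",s.round(1))
E
python3 - <<'E'
from go import *
p,q=state_pose();print(Ro.from_quat([q[1],q[2],q[3],q[0]]).as_matrix().round(3))
go((.358,.299,.15),96)
go((.4736,.311,.15),83.7)
E
```

```text
[[-0.    -0.946  0.324]
 [-0.001  0.324  0.946]
 [-1.    -0.    -0.001]]
at [0.2186 0.6383 0.2051] turn [-0.435 -0.001 -0.   ] shift tool mm [  55.3 -241.8 -275.8]
at [0.2186 0.6383 0.2051] turn [-0.22  -0.001 -0.   ] shift tool mm [  55.3 -347.3 -227. ]
```

```bash
sed -i 's/    s=R.T@(np.array(X)-p)\*1000/    s=R.T@(np.array(X)-p)*1000; s2=(R@Ro.from_rotvec(best).as_matrix()).T@(np.array(X)-p)*1000/; s/,s.round(1))/,s.round(1),"| after turn",s2.round(1))/' go.py
python3 -m pendant '[[[-0.109,0,0,0,0,0,1],[-0.109,0,0,0,0,0,1],[-0.109,0,0,0,0,0,1],[-0.108,0,0,0,0,0,1],[0,0,0,0,0,0,1]]]'
python3 - <<'E'
from go import *
go((.358,.299,.15),96)
E
```

```text
time_s: 0.62
position: [0.2187, 0.6384, 0.2053]
tcp_rot: [-0.471, 0.527, -0.472, -0.527]
force: [-0.2, 0.3, -0.1]
opening: 0.094
at [0.2187 0.6384 0.2053] turn [ 0.006 -0.    -0.   ] shift tool mm [  55.4 -101.  -352.7] | after turn [  55.3 -103.1 -352.1]
```

```bash

python3 -m pendant '[[[0,0,0,0,-10,-35,1],[0,0,0,0,-10,-35,1],[0,0,0,0,-10,-35,1],[0,0,0,0,-10,-35,1],[0,0,0,0,-10,-35,1]]]'
python3 -m pendant '[[[0,0,0,5,-10,-35,1],[0,0,0,5,-10,-35,1],[0,0,0,5,-10,-35,1],[0,0,0,5,-10,-35,1],[0,0,0,5,-10,-35,1]]]'
python3 -m pendant '[[[0,0,0,0,0,0,1],[0,0,0,0,0,0,1],[0,0,0,0,0,0,1]]]'
python3 - <<'E'
from go import *
go((.358,.299,.15),96)
P=state_pose();f=vision.grab_frame("wrist");cv2.imwrite("pics/c1.png",cv2.convertScaleAbs(f["image"],alpha=1.6)[:,:,::-1])
print(proj(f,np.array([.358,.299,.06]),P))
f=vision.grab_frame("top");crop(f["image"],150,185,260,335,4,"pics/c1t.png",2)
E
```

```text
time_s: 1.03
position: [0.287, 0.468, 0.2053]
tcp_rot: [0.474, -0.525, 0.474, 0.525]
force: [0.9, 0.1, -0.2]
opening: 0.0943
time_s: 1.45
position: [0.3551, 0.2993, 0.1804]
tcp_rot: [0.474, -0.524, 0.474, 0.525]
force: [1.5, 0.3, 1.2]
opening: 0.0937
time_s: 1.7
position: [0.3548, 0.3014, 0.1807]
tcp_rot: [0.474, -0.525, 0.474, 0.525]
force: [0.7, -1.1, -0.4]
opening: 0.094
at [0.3548 0.3014 0.1807] turn [-0.002  0.001  0.   ] shift tool mm [30.7 -3.  -2.7] | after turn [30.7 -3.  -2.7]
[317.85754696 234.91238415]
```

View pics/c1.png

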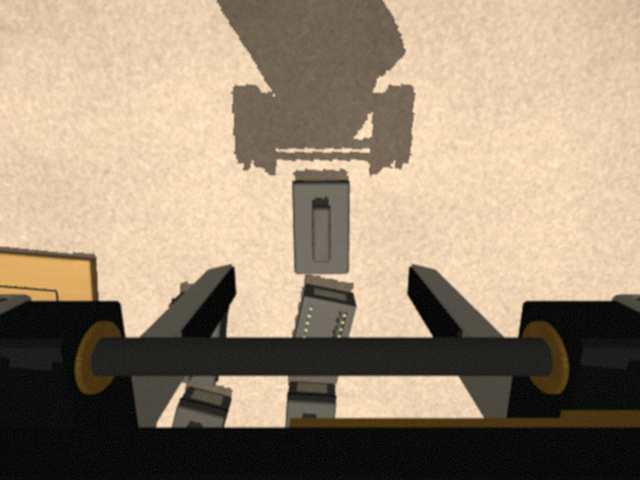

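The wrist view shows the lidded box between the fingers, with its bar at (321,232) against a prediction of (318,235), so the measurement holds. The tray next to it at (325,310) holds slides. Descending.

```bash

python3 -m pendant '[[[0,0,0,28,-3,-2,1],[0,0,0,28,0,0,1],[0,0,0,28,0,0,1],[0,0,0,28,0,0,1],[0,0,0,28,0,0,1]]]'
python3 -m pendant '[[[0,0,0,0,0,0,1],[0,0,0,0,0,0,0],[0,0,0,0,0,0,-0.5],[0,0,0,0,0,0,-1],[0,0,0,0,0,0,-1]]]'
python3 -m pendant '[[[0,0,0,0,0,0,-1],[0,0,0,0,0,0,-1],[0,0,0,0,0,0,-1],[0,0,0,0,0,0,-1],[0,0,0,0,0,0,-1]]]'

```

```text
time_s: 2.22
position: [0.3575, 0.3004, 0.0393]
tcp_rot: [0.473, -0.526, 0.473, 0.526]
force: [0.6, 0.9, 0.6]
opening: 0.0939
time_s: 2.63
position: [0.3586, 0.3002, 0.042]
tcp_rot: [0.474, -0.526, 0.472, 0.526]
force: [-0.4, 0.6, 0.4]
opening: 0.0706
time_s: 3.05
position: [0.358, 0.2994, 0.0406]
tcp_rot: [0.473, -0.526, 0.473, 0.526]
force: [0.8, 0.1, 0.2]
opening: 0.0373
```

```bash

python3 -m pendant '[[[0,0,0,0,0,0,-1],[0,0,0,0,0,0,-1],[0,0,0,0,0,0,-1],[0,0,0,0,0,0,-1],[0,0,0,0,0,0,-1]]]'
python3 -m pendant '[[[0,0,0,0,0,0,-1],[0,0,0,-15,0,0,-1],[0,0,0,-25,0,0,-1],[0,0,0,-30,0,0,-1],[0,0,0,-30,0,0,-1]]]'
python3 - <<'E'
from go import *
print(read_state()["q"].round(2))
go((.4876,-.0209,.15),0.7)
E
```

```text
time_s: 3.47
position: [0.3578, 0.2991, 0.0403]
tcp_rot: [-0.473, 0.526, -0.473, -0.526]
force: [0.1, -0.2, -3.3]
opening: 0.0157
time_s: 3.88
position: [0.3575, 0.2986, 0.1412]
tcp_rot: [-0.472, 0.526, -0.474, -0.525]
force: [-0.1, 1.6, -2.2]
opening: 0.0156
[-0.95  0.16  0.13  2.13 -0.03  0.85  0.87]
at [0.3575 0.2986 0.1412] turn [-1.478 -0.    -0.002] shift tool mm [  -8.4  -95.9 -331.4] | after turn [  -8.8  321.  -126.2]
```

```bash

python3 -m pendant '[[[0,0,0,-4,-9.6,-33,-1],[0,0,0,-4,-9.6,-33,-1],[0,0,0,-4,-9.6,-33,-1],[0,0,0,0,-9.6,-33,-1],[0,0,0,0,-9.6,-33,-1]]]'
python3 -m pendant '[[[0,0,0,0,-9.6,-33,-1],[0,0,0,0,-9.6,-33,-1],[0,0,0,0,-9.6,-33,-1],[0,0,0,0,-9.6,-33,-1],[0,0,0,0,-9.6,-33,-1]]]'
python3 -m pendant '[[[0.104,0,0,0,0,0,-1],[0.104,0,0,0,0,0,-1],[0.104,0,0,0,0,0,-1],[0.104,0,0,0,0,0,-1],[0.104,0,0,0,0,0,-1]]]'
python3 -m pendant '[[[0.104,0,0,0,0,0,-1],[0.104,0,0,0,0,0,-1],[0.104,0,0,0,0,0,-1],[0.104,0,0,0,0,0,-1],[0.104,0,0,0,0,0,-1]]]'
python3 -m pendant '[[[0.104,0,0,0,0,0,-1],[0.104,0,0,0,0,0,-1],[0.104,0,0,0,0,0,-1],[0.104,0,0,0,0,0,-1],[0.104,0,0,0,0,0,-1]]]'
python3 -m pendant '[[[0.104,0,0,0,0,0,-1],[0,0,0,0,0,0,-1]]]'
python3 - <<'E'
from go import *
print(read_state()["q"].round(2))
go((.4876,-.0209,.056),0.7)
P=state_pose();f=vision.grab_frame("wrist");cv2.imwrite("pics/c2.png",cv2.convertScaleAbs(f["image"],alpha=1.6)[:,:,::-1])
for n,X in dict(A=(.5844,-.0797),B=(.5654,-.0019),C=(.4876,-.0209),D=(.5066,-.0987)).items(): print(n,proj(f,np.array([*X,.012]),P).round(0))
E
```

```text
time_s: 4.3
position: [0.4233, 0.1386, 0.1528]
tcp_rot: [0.473, -0.526, 0.473, 0.526]
force: [0.9, 0.1, -2.4]
opening: 0.0153
time_s: 4.72
position: [0.4881, -0.0206, 0.1525]
tcp_rot: [0.473, -0.526, 0.473, 0.526]
force: [0.8, -0.4, -1.8]
opening: 0.0163
time_s: 5.13
position: [0.4878, -0.019, 0.1522]
tcp_rot: [0.593, -0.385, 0.594, 0.385]
force: [0.4, 0.2, -2.7]
opening: 0.016
time_s: 5.55
position: [0.4877, -0.0189, 0.1523]
tcp_rot: [0.672, -0.219, 0.672, 0.219]
force: [0.1, 0.6, -2.7]
opening: 0.0158
time_s: 5.97
position: [0.4877, -0.0188, 0.1523]
tcp_rot: [0.706, -0.039, 0.706, 0.039]
force: [0.7, 0.4, -2.8]
opening: 0.0157
time_s: 6.13
position: [0.4878, -0.0188, 0.1523]
tcp_rot: [0.707, -0.002, 0.707, 0.002]
force: [-0.7, 1.2, -2.4]
opening: 0.016
[-0.69  0.21  0.68  2.1  -0.17  0.88  0.1 ]
at [ 0.4878 -0.0188  0.1523] turn [-0.006 -0.001  0.   ] shift tool mm [96.3 -2.1 -0.1] | after turn [96.3 -2.1 -0.2]
A [420. 289.]
B [405. 210.]
C [321. 230.]
D [340. 307.]
```

View pics/c2.png

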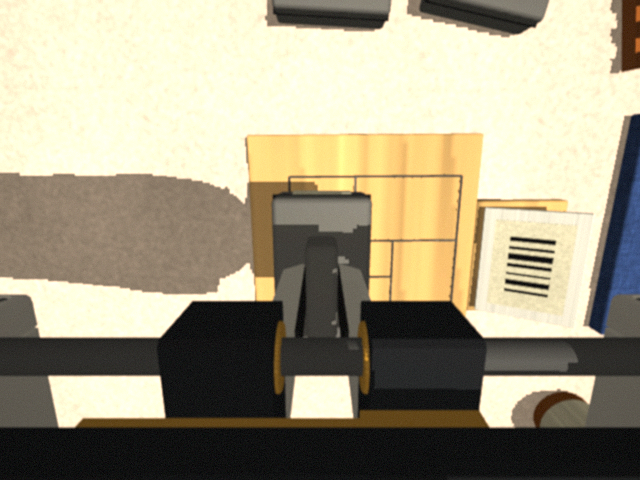

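```bash
python3 - <<'E'
from go import *
P=state_pose();f=vision.grab_frame("wrist");im=f["image"]
print(P[0])
for px in [(289,177),(461,176),(355,177),(459,240),(371,240),(392,241)]: print(px,onz(f,px,.012,P).round(4))
crop(im,260,180,390,330,4,"pics/c3.png",2)
for z,px in [(.149,(321,228)),(.113,(321,195))]: print(onz(f,px,z,P).round(4))
E
```

```text
[ 0.48783452 -0.01874567  0.15232816]
(289, 177) [0.4581 0.0278 0.012 ]
(461, 176) [0.6136 0.0306 0.012 ]
(355, 177) [0.5178 0.0285 0.012 ]
(459, 240) [ 0.6181 -0.029   0.012 ]
(371, 240) [ 0.535 -0.03   0.012]
(392, 241) [ 0.5549 -0.0307  0.012 ]
[0.4875 0.0102 0.149 ]
[0.4873 0.0236 0.113 ]
```

View pics/c3.png

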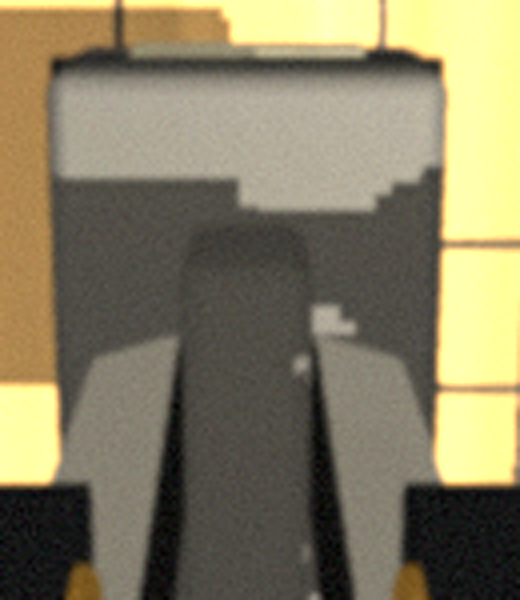

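```bash
python3 - <<'E'
from go import *
P=state_pose();f=vision.grab_frame("wrist")
a=onz(f,(321,197),.149,P)
print("lid end",a.round(4),"centre offset from tcp y mm",(a[1]-.045-P[0][1])*1e3)
for r in (237,246): print(onz(f,(321,r),.173,P)[1]-.025-P[0][1])
E
```

```text
lid end [0.4873 0.0269 0.149 ] centre offset from tcp y mm 0.5015251011950689
0.004722602903264834
0.00036976739888745433
```

```bash

python3 -m pendant '[[[0,0,0,25,-1.5,0,-1],[0,0,0,25,0,0,-1],[0,0,0,25,0,0,-1],[0,0,0,15,0,0,-1],[0,0,0,8,0,0,-1]]]'
python3 -m pendant '[[[0,0,0,1,0,0,-1],[0,0,0,0,0,0,-1],[0,0,0,0,0,0,-0.3],[0,0,0,0,0,0,-0.3],[0,0,0,0,0,0,-0.3]]]'
python3 -m pendant '[[[0,0,0,0,0,0,-0.3],[0,0,0,0,0,0,-0.3],[0,0,0,-20,0,0,-0.3],[0,0,0,-30,0,0,0],[0,0,0,-40,0,0,1]]]'

```

```text
time_s: 6.7
position: [0.487, -0.0205, 0.0526]
tcp_rot: [0.706, -0.005, 0.708, 0.005]
force: [0.1, 0.7, -3.4]
opening: 0.0158
time_s: 7.12
position: [0.4887, -0.0201, 0.0543]
tcp_rot: [0.708, -0.004, 0.707, 0.005]
force: [-1.1, -0.1, -0.8]
opening: 0.0314
time_s: 7.53
position: [0.4866, -0.0207, 0.1431]
tcp_rot: [0.706, -0.005, 0.708, 0.003]
force: [1.1, 1.1, 0.4]
opening: 0.0429
```

```bash
python3 - <<'E'
from go import *
from boxes import boxes
go((.4949,.1785,.16),87.4)
f=vision.grab_frame("top");crop(f["image"],150,180,350,330,4,"pics/d1.png",2)
for o in boxes(f): print(o[0].round(0),"C",o[1].round(4),"deg",np.degrees(o[2]).round(1),"ext",np.round(o[5:],3))
E
```

```text
at [ 0.4866 -0.0207  0.1431] turn [-1.514e+00 -4.000e-03 -1.000e-03] shift tool mm [-17.3 199.1  10.5] | after turn [-16.9   0.8 199.4]
[184. 269.] C [0.4727 0.31  ] deg -6.5 ext [0.1   0.064]
[229. 261.] C [0.4934 0.1775] deg -3.0 ext [0.1  0.06]
[251. 294.] C [0.4231 0.1001] deg -14.6 ext [0.219 0.082]
[185. 230.] C [0.5908 0.3077] deg 1.6 ext [0.103 0.061]
[229. 220.] C [0.6142 0.1794] deg -11.2 ext [0.102 0.061]
```

View pics/d1.png

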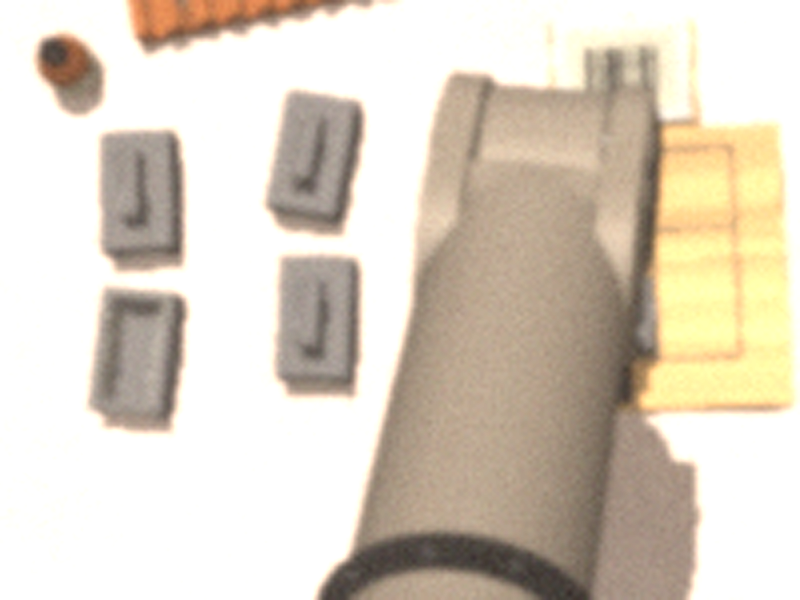

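```bash

python3 -m pendant '[[[0,0,0,-5,33,2,1],[0,0,0,-5,33,2,1],[0,0,0,-5,33,2,1],[0,0,0,0,33,2,1],[0,0,0,0,33,2,1]]]'
python3 -m pendant '[[[0,0,0,0,33,0,1],[-0.108,0,0,0,0,0,1],[-0.108,0,0,0,0,0,1],[-0.108,0,0,0,0,0,1],[-0.108,0,0,0,0,0,1]]]'
python3 -m pendant '[[[-0.108,0,0,0,0,0,1],[-0.108,0,0,0,0,0,1],[-0.108,0,0,0,0,0,1],[-0.108,0,0,0,0,0,1],[-0.108,0,0,0,0,0,1]]]'
python3 -m pendant '[[[-0.108,0,0,0,0,0,1],[-0.108,0,0,0,0,0,1],[-0.108,0,0,0,0,0,1],[-0.108,0,0,0,0,0,1],[-0.108,0,0,0,0,0,1]]]'
python3 -m pendant '[[[0,0,0,0,0,0,1],[0,0,0,0,0,0,1]]]'
python3 - <<'E'
from go import *
go((.4944,.1780,.04),87.2)
P=state_pose();f=vision.grab_frame("wrist");cv2.imwrite("pics/d2.png",cv2.convertScaleAbs(f["image"],alpha=1.6)[:,:,::-1])
print(proj(f,np.array([.4944,.178,.06]),P))
E
```

```text
time_s: 8.0
position: [0.4961, 0.1467, 0.1591]
tcp_rot: [0.707, -0.004, 0.707, 0.005]
force: [0.5, -0.3, 0.4]
opening: 0.0797
time_s: 8.42
position: [0.4956, 0.1782, 0.1586]
tcp_rot: [0.689, -0.158, 0.689, 0.158]
force: [-0.4, -0.8, -0.2]
opening: 0.0944
time_s: 8.83
position: [0.4957, 0.1779, 0.1586]
tcp_rot: [0.622, -0.336, 0.622, 0.336]
force: [0.6, -0.0, 0.1]
opening: 0.0937
time_s: 9.25
position: [0.4957, 0.1778, 0.1586]
tcp_rot: [0.51, -0.49, 0.51, 0.49]
force: [0.3, -0.4, 0.4]
opening: 0.0939
time_s: 9.42
position: [0.4958, 0.1777, 0.1586]
tcp_rot: [0.513, -0.487, 0.512, 0.487]
force: [0.2, -0.2, 0.0]
opening: 0.0941
at [0.4958 0.1777 0.1586] turn [-0.002  0.     0.   ] shift tool mm [118.6   1.4   0.2] | after turn [118.6   1.4   0.2]
[321.12938951 235.90771658]
```

View pics/d2.png

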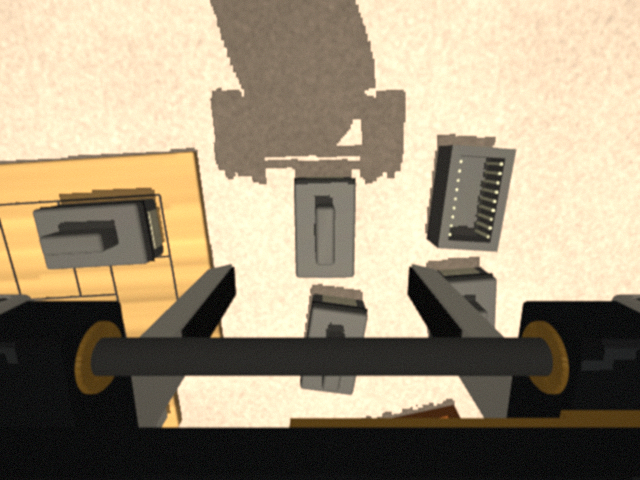

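The bar sits at (325,235) against a prediction of (321,236). The first box lies neatly inside its outline at (97,230). Grasping.

```bash

python3 -m pendant '[[[0,0,0,28,1,1.5,0.3],[0,0,0,28,0,0,-0.4],[0,0,0,28,0,0,-0.4],[0,0,0,24,0,0,-0.4],[0,0,0,10,0,0,-0.5]]]'
python3 -m pendant '[[[0,0,0,0,0,0,-1],[0,0,0,0,0,0,-1],[0,0,0,0,0,0,-1],[0,0,0,0,0,0,-1],[0,0,0,0,0,0,-1]]]'
python3 -m pendant '[[[0,0,0,0,0,0,-1],[0,0,0,0,0,0,-1],[0,0,0,0,0,0,-1],[0,0,0,-10,0,0,-1],[0,0,0,-30,0,0,-1]]]'
python3 -m pendant '[[[0,0,0,-30,0,0,-1],[0,0,0,-30,0,0,-1],[0,0,0,-10,0,0,-1]]]'
python3 - <<'E'
from go import *
print(read_state()["q"].round(2))
go((.5659,-.0013,.15),90.8)
E
```

```text
time_s: 9.88
position: [0.4934, 0.1788, 0.0378]
tcp_rot: [0.511, -0.487, 0.513, 0.488]
force: [-1.1, -0.4, -0.3]
opening: 0.0641
time_s: 10.3
position: [0.4955, 0.1797, 0.0416]
tcp_rot: [0.512, -0.488, 0.511, 0.488]
force: [-0.0, -1.0, 0.3]
opening: 0.0308
time_s: 10.72
position: [0.4926, 0.1783, 0.0784]
tcp_rot: [0.509, -0.488, 0.514, 0.489]
force: [0.1, 0.2, -0.9]
opening: 0.0155
time_s: 10.97
position: [0.4963, 0.1797, 0.1549]
tcp_rot: [0.513, -0.488, 0.51, 0.488]
force: [1.3, 1.8, -0.6]
opening: 0.0158
[-0.75  0.25  0.33  2.01 -0.1   0.9   1.16]
at [0.4963 0.1797 0.1549] turn [-0.061  0.002  0.004] shift tool mm [   4.7  -78.1 -177.5] | after turn [   4.9  -67.1 -181.9]
```

```bash

python3 -m pendant '[[[-0.06,0,0,0,0,0,-1],[0,0,0,0,-11,-30,-1],[0,0,0,0,-11,-30,-1],[0,0,0,0,-11,-30,-1],[0,0,0,0,-11,-30,-1]]]'
python3 -m pendant '[[[0,0,0,0,-11,-30,-1],[0,0,0,0,-12,-32,-1],[0,0,0,0,0,0,-1],[0,0,0,0,0,0,-1]]]'
python3 - <<'E'
from go import *
go((.5659,-.0013,.0525),90.8)
P=state_pose();f=vision.grab_frame("wrist");print(P[0]);crop(f["image"],240,160,400,330,4,"pics/d3.png",1.8)
E
```

```text
time_s: 11.38
position: [0.5404, 0.0586, 0.1506]
tcp_rot: [0.496, -0.503, 0.497, 0.503]
force: [0.4, -0.6, -1.4]
opening: 0.0157
time_s: 11.72
position: [0.5642, -0.004, 0.1504]
tcp_rot: [-0.497, 0.502, -0.498, -0.502]
force: [-0.6, 0.2, -2.4]
opening: 0.0156
at [ 0.5642 -0.004   0.1504] turn [-0.005 -0.001 -0.001] shift tool mm [97.9 -1.8  2.7] | after turn [97.9 -1.8  2.7]
[ 0.56416772 -0.00399121  0.15036985]
```

View pics/d3.png

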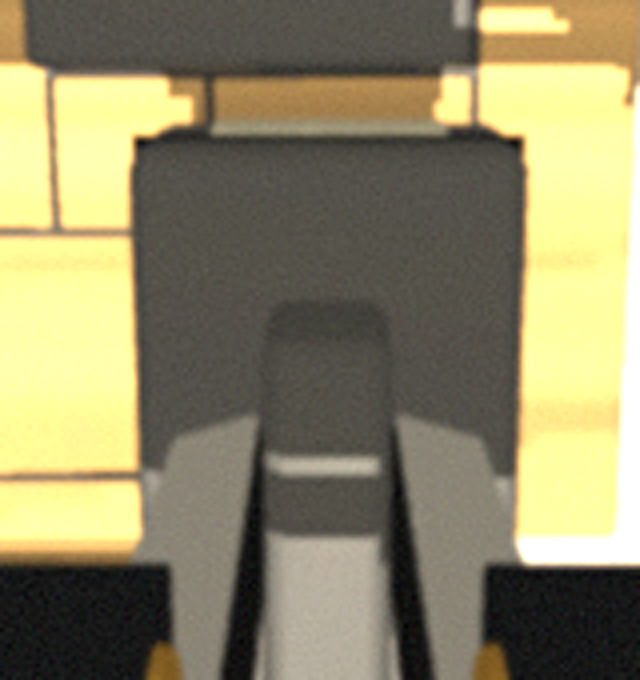

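```bash

python3 -m pendant '[[[0,0,0,25,-2,2.7,-1],[0,0,0,25,0,0,-1],[0,0,0,25,0,0,-1],[0,0,0,15,0,0,-1],[0,0,0,7,0,0,-1]]]'
python3 -m pendant '[[[0,0,0,0,0,0,-1],[0,0,0,0,0,0,-1],[0,0,0,0,0,0,-0.3],[0,0,0,0,0,0,-0.3],[0,0,0,0,0,0,-0.3]]]'
python3 -m pendant '[[[0,0,0,0,0,0,-0.3],[0,0,0,0,0,0,-0.3],[0,0,0,-20,0,0,-0.3],[0,0,0,-30,0,0,0],[0,0,0,-40,0,0,1]]]'
python3 - <<'E'
from go import *
from boxes import boxes
P=state_pose();f=vision.grab_frame("wrist");cv2.imwrite("pics/d4.png",cv2.convertScaleAbs(f["image"],alpha=1.6)[:,:,::-1])
go((.6142,.1794,.15),78.8)
f=vision.grab_frame("top");crop(f["image"],150,180,350,330,4,"pics/d4t.png",2)
for o in boxes(f): print(o[0].round(0),"C",o[1].round(4),"deg",np.degrees(o[2]).round(1),"ext",np.round(o[5:],3))
E
```

```text
time_s: 12.18
position: [0.5647, 0.0029, 0.0517]
tcp_rot: [0.496, -0.503, 0.497, 0.505]
force: [-6.5, 0.2, 50.6]
opening: 0.0156
time_s: 12.6
position: [0.5664, 0.0013, 0.054]
tcp_rot: [-0.497, 0.504, -0.496, -0.503]
force: [-0.4, 0.3, -0.1]
opening: 0.0315
time_s: 13.02
position: [0.5646, 0.0008, 0.1427]
tcp_rot: [0.495, -0.503, 0.498, 0.504]
force: [-0.3, 0.5, -0.0]
opening: 0.043
at [5.687e-01 4.000e-04 1.512e-01] turn [0.207 0.001 0.006] shift tool mm [  1.6 -47.7 178.4] | after turn [  1.2  -9.9 184.4]
[184. 269.] C [0.4724 0.3097] deg -6.3 ext [0.1   0.063]
[185. 229.] C [0.5907 0.3073] deg 1.0 ext [0.102 0.06 ]
[229. 220.] C [0.6138 0.1793] deg -10.9 ext [0.102 0.061]
[247. 267.] C [0.5491 0.1148] deg -13.0 ext [0.345 0.12 ]
```

View pics/d4.png

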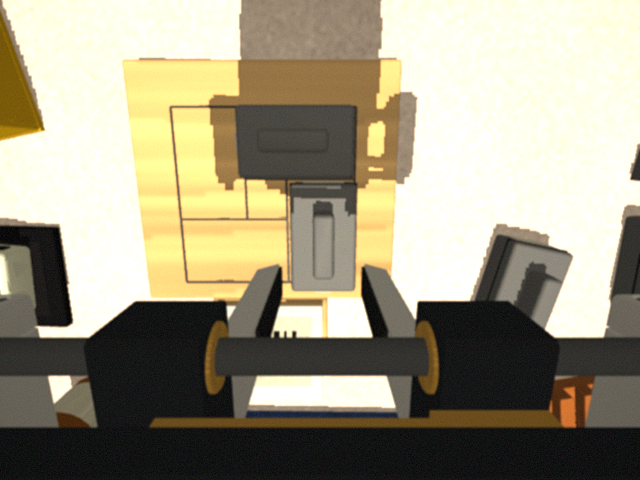

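Both boxes lie inside their outlines, seen at (297,142) and (323,237). The landing force spiked, so I'll come down more gently. Next is the box at (.614,.179).

```bash

python3 -m pendant '[[[0.104,0,0,0,0,0,1],[0.104,0,0,0,0,0,1],[0,0,0,0,-2,31,1],[0,0,0,0,-2,31,1],[0,0,0,0,-2,31,1]]]'
python3 -m pendant '[[[0,0,0,0,-2,31,1],[0,0,0,0,-2,31,1],[0,0,0,0,0,29,1],[0,0,0,0,0,0,1],[0,0,0,0,0,0,1]]]'
python3 - <<'E'
from go import *
go((.614,.1793,.04),78.9)
P=state_pose();f=vision.grab_frame("wrist");cv2.imwrite("pics/e1.png",cv2.convertScaleAbs(f["image"],alpha=1.6)[:,:,::-1])
print(proj(f,np.array([.614,.1793,.06]),P))
E
```

```text
time_s: 13.53
position: [0.5902, 0.092, 0.1436]
tcp_rot: [0.547, -0.449, 0.546, 0.449]
force: [0.6, 0.6, 0.1]
opening: 0.0845
time_s: 13.95
position: [0.6113, 0.1813, 0.1429]
tcp_rot: [0.545, -0.45, 0.546, 0.45]
force: [-0.3, -1.0, -1.3]
opening: 0.0941
at [0.6113 0.1813 0.1429] turn [ 0.002 -0.    -0.001] shift tool mm [102.9  -3.1  -1.4] | after turn [102.9  -3.1  -1.4]
[319.03098998 246.2613838 ]
```

View pics/e1.png

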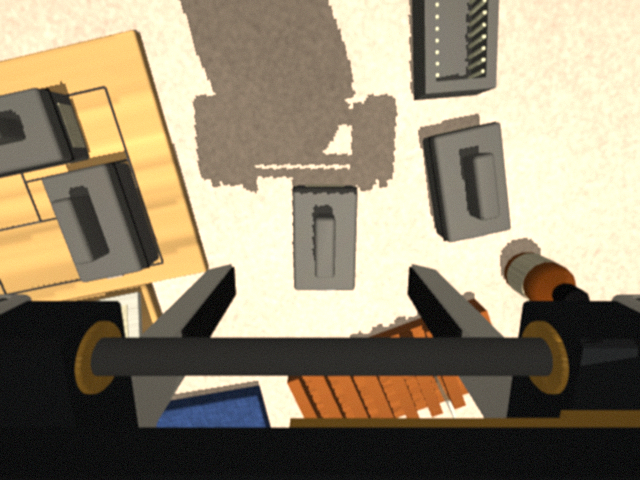

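```bash

python3 -m pendant '[[[0,0,0,26,-2,1,0.3],[0,0,0,26,0,0,-0.4],[0,0,0,26,0,0,-0.4],[0,0,0,18,0,0,-0.4],[0,0,0,7,0,0,-0.5]]]'
python3 -m pendant '[[[0,0,0,0,0,0,-1],[0,0,0,0,0,0,-1],[0,0,0,0,0,0,-1],[0,0,0,0,0,0,-1],[0,0,0,0,0,0,-1]]]'
python3 -m pendant '[[[0,0,0,0,0,0,-1],[0,0,0,0,0,0,-1],[0,0,0,0,0,0,-1],[0,0,0,0,0,0,-1],[0,0,0,-5,0,0,-1]]]'
python3 -m pendant '[[[0,0,0,-30,0,0,-1],[0,0,0,-30,0,0,-1],[0,0,0,-30,0,0,-1],[0,0,0,-15,0,0,-1],[0,0,0,0,0,0,-1]]]'
python3 - <<'E'
from go import *
print(read_state()["q"].round(2))
go((.5071,-.0981,.15),90.8)
E
```

```text
time_s: 14.42
position: [0.6123, 0.178, 0.038]
tcp_rot: [0.545, -0.448, 0.548, 0.449]
force: [-0.7, 0.4, -0.8]
opening: 0.0641
time_s: 14.83
position: [0.6143, 0.1804, 0.0416]
tcp_rot: [0.547, -0.449, 0.546, 0.449]
force: [0.2, -1.4, -1.0]
opening: 0.0308
time_s: 15.25
position: [0.613, 0.1799, 0.0447]
tcp_rot: [0.546, -0.449, 0.547, 0.449]
force: [0.7, 0.5, -2.4]
opening: 0.0158
time_s: 15.67
position: [0.6155, 0.1804, 0.1545]
tcp_rot: [0.548, -0.449, 0.545, 0.448]
force: [0.5, 0.4, -2.3]
opening: 0.0158
[-0.69  0.44  0.4   1.76 -0.2   0.98  1.17]
at [0.6155 0.1804 0.1545] turn [-0.209  0.002  0.004] shift tool mm [   3.4   52.3 -294.2] | after turn [   4.5  112.3 -276.9]
```

```bash

python3 -m pendant '[[[-0.104,0,0,0,0,0,-1],[-0.104,0,0,0,0,0,-1],[0,0,0,0,12,-31,-1],[0,0,0,0,12,-31,-1],[0,0,0,0,12,-31,-1]]]'
python3 -m pendant '[[[0,0,0,0,12,-31,-1],[0,0,0,0,12,-31,-1],[0,0,0,0,13,-31,-1],[0,0,0,0,13,-31,-1],[0,0,0,0,13,-31,-1]]]'
python3 -m pendant '[[[0,0,0,0,13,-28,-1],[0,0,0,0,0,0,-1],[0,0,0,0,0,0,-1]]]'
python3 - <<'E'
from go import *
go((.5071,-.0981,.0525),90.8)
P=state_pose();f=vision.grab_frame("wrist");print(P[0]);cv2.imwrite("pics/e2.png",cv2.convertScaleAbs(f["image"],alpha=1.8)[:,:,::-1])
E
```

```text
time_s: 16.08
position: [0.5777, 0.0856, 0.1494]
tcp_rot: [0.496, -0.503, 0.497, 0.504]
force: [0.2, -1.3, -1.9]
opening: 0.0155
time_s: 16.5
position: [0.5166, -0.0705, 0.1498]
tcp_rot: [0.496, -0.503, 0.497, 0.504]
force: [1.3, -1.0, -2.2]
opening: 0.0158
time_s: 16.75
position: [0.5042, -0.0989, 0.1501]
tcp_rot: [0.497, -0.502, 0.498, 0.503]
force: [0.2, 0.0, -3.0]
opening: 0.0158
at [ 0.5042 -0.0989  0.1501] turn [-0.004 -0.    -0.001] shift tool mm [97.6 -3.   0.7] | after turn [97.6 -2.9  0.7]
[ 0.50423389 -0.09885943  0.15005302]
```

View pics/e2.png

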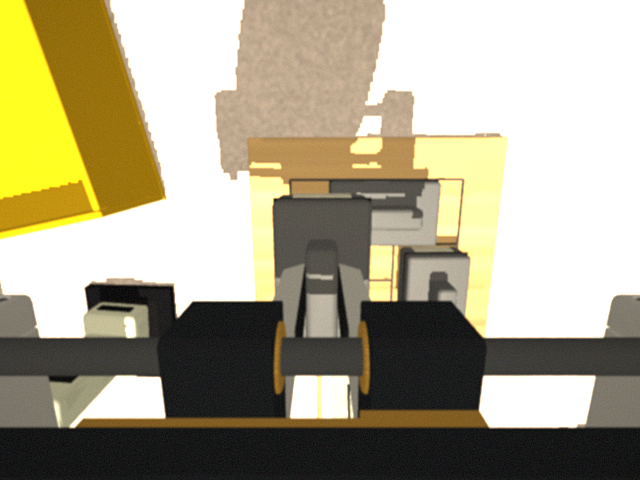

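The placed box at top, now at about (385,212), has left its outline: its right edge is at 438 and the outline's at 463. It has been knocked aside, so I'll measure it before placing.

```bash
python3 - <<'E'
from go import *
P=state_pose();f=vision.grab_frame("wrist");im=f["image"]
crop(im,280,130,480,280,4,"pics/e3.png",1.8)
f=vision.grab_frame("top");crop(f["image"],250,185,350,290,6,"pics/e3t.png",1.8)
E
```

```text
(no output)
```

View pics/e3.png

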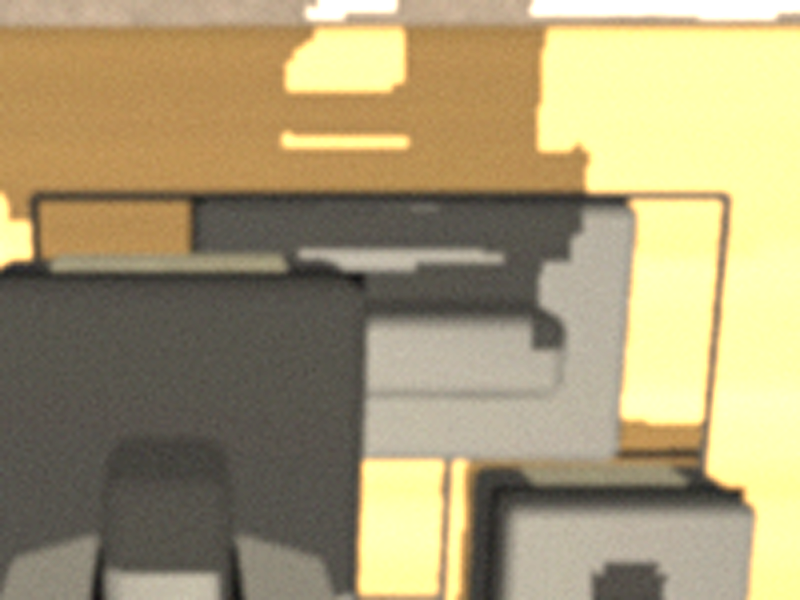

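View pics/e3t.png

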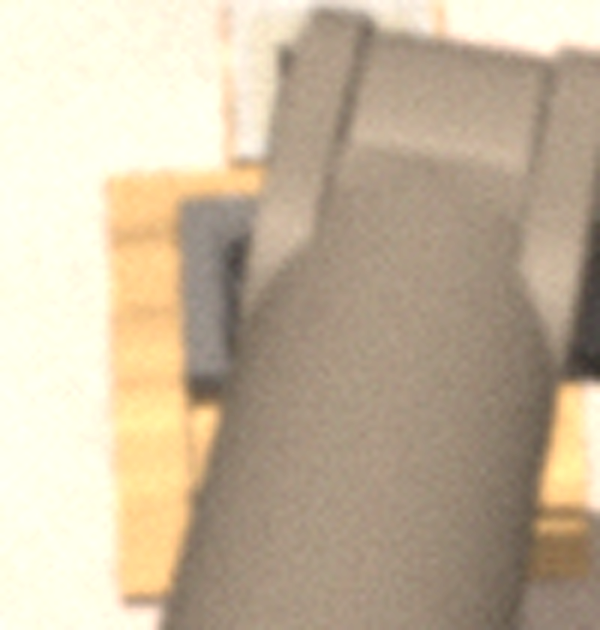

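```bash
python3 - <<'E'
from go import *
P=state_pose();f=vision.grab_frame("wrist")
tr=onz(f,(280+632/4,130+205/4),.048,P);br=onz(f,(280+620/4,130+455/4),.048,P);tl=onz(f,(280+193/4,130+200/4),.048,P)
print(tr,br,tl); print("C centre", .5*(tr+br)-[0,.045,0], "w",tr-br,"l",tr-tl)
print(read_state()["q"].round(2))
go((.5849,-.0791,.15),0.8); go((.5849,-.0791,.15),90.8)
E
```

```text
[ 0.45879454 -0.00342166  0.048     ] [ 0.51035006 -0.00121851  0.048     ] [ 0.4589779  -0.09111986  0.048     ]
C centre [ 0.4845723  -0.04732009  0.048     ] w [-0.05155552 -0.00220315  0.        ] l [-0.00018336  0.0876982   0.        ]
[-0.33  0.24  0.46  2.04 -0.14  0.89  1.79]
at [ 0.5056 -0.0962  0.1502] turn [-1.57  0.   -0.  ] shift tool mm [  0.1 -79.5  16. ] | after turn [  0.2 -16.  -79.5]
at [ 0.5056 -0.0962  0.1502] turn [ 0.001  0.    -0.001] shift tool mm [  0.1 -79.5  16. ] | after turn [  0.2 -79.5  16. ]
```

```bash

python3 -m pendant '[[[0,0,0,0,-27,5,-1],[0,0,0,0,-27,5,-1],[0,0,0,0,-26,6,-1],[0.105,0,0,0,0,0,-1],[0.105,0,0,0,0,0,-1]]]'
python3 -m pendant '[[[0.105,0,0,0,0,0,-1],[0.105,0,0,0,0,0,-1],[0.105,0,0,0,0,0,-1],[0.105,0,0,0,0,0,-1],[0.105,0,0,0,0,0,-1]]]'
python3 -m pendant '[[[0.105,0,0,0,0,0,-1],[0.105,0,0,0,0,0,-1],[0.105,0,0,0,0,0,-1],[0.105,0,0,0,0,0,-1],[0.105,0,0,0,0,0,-1]]]'
python3 -m pendant '[[[0.105,0,0,0,0,0,-1],[0.105,0,0,0,0,0,-1],[0.101,0,0,0,0,0,-1],[0,0,0,0,0,0,-1],[0,0,0,0,0,0,-1]]]'
python3 - <<'E'
from go import *
go((.5849,-.0791,.0525),0.8)
P=state_pose();f=vision.grab_frame("wrist");print(P[0]);cv2.imwrite("pics/e4.png",cv2.convertScaleAbs(f["image"],alpha=1.6)[:,:,::-1])
print(proj(f,np.array([.5849,-.0791,.012]),P))
E
```

```text
time_s: 17.37
position: [0.5865, -0.0786, 0.1497]
tcp_rot: [0.547, -0.448, 0.547, 0.448]
force: [-0.6, -0.5, -2.8]
opening: 0.0158
time_s: 17.78
position: [0.5854, -0.079, 0.1501]
tcp_rot: [0.645, -0.29, 0.645, 0.29]
force: [-0.5, -0.1, -2.8]
opening: 0.0156
time_s: 18.2
position: [0.5854, -0.079, 0.1501]
tcp_rot: [0.698, -0.113, 0.698, 0.113]
force: [-1.1, 0.7, -2.5]
opening: 0.0155
time_s: 18.62
position: [0.5853, -0.0792, 0.1501]
tcp_rot: [0.707, -0.006, 0.707, 0.006]
force: [0.5, 1.0, -2.9]
opening: 0.0158
at [ 0.5853 -0.0792  0.1501] turn [ 0.004 -0.001  0.001] shift tool mm [97.6  0.2 -0.3] | after turn [97.6  0.1 -0.4]
[ 0.58530109 -0.07923034  0.15010346]
[320.78658227 228.00298135]
```

View pics/e4.png

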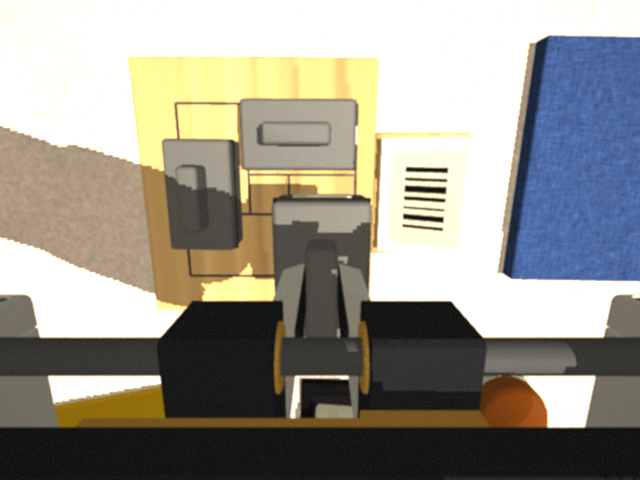

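```bash

python3 -m pendant '[[[0,0,0,25,0,0,-1],[0,0,0,25,0,0,-1],[0,0,0,25,0,0,-1],[0,0,0,14,0,0,-1],[0,0,0,4,0,0,-1]]]'
python3 -m pendant '[[[0,0,0,2,0,0,-1],[0,0,0,2,0,0,-1],[0,0,0,0,0,0,-0.3],[0,0,0,0,0,0,-0.3],[0,0,0,0,0,0,-0.3]]]'
python3 -m pendant '[[[0,0,0,0,0,0,-0.3],[0,0,0,0,0,0,-0.3],[0,0,0,-20,0,0,-0.3],[0,0,0,-30,0,0,0],[0,0,0,-40,0,0,1]]]'
python3 - <<'E'
from go import *
go((.486,-.0475,.15),0.8)
P=state_pose();f=vision.grab_frame("wrist");cv2.imwrite("pics/e5.png",cv2.convertScaleAbs(f["image"],alpha=1.6)[:,:,::-1])
E
```

```text
time_s: 19.08
position: [0.584, -0.0799, 0.0554]
tcp_rot: [0.706, -0.005, 0.708, 0.005]
force: [-0.9, -0.1, -1.7]
opening: 0.0157
time_s: 19.5
position: [0.5858, -0.0802, 0.0544]
tcp_rot: [0.708, -0.005, 0.707, 0.005]
force: [-0.6, -0.6, -0.1]
opening: 0.0316
time_s: 19.92
position: [0.5837, -0.0802, 0.1429]
tcp_rot: [0.706, -0.005, 0.708, 0.004]
force: [0.7, -0.6, 0.7]
opening: 0.0427
at [ 0.5837 -0.0802  0.1429] turn [-0.001 -0.004  0.001] shift tool mm [ -6.8  33.9 -97.3] | after turn [ -7.1  34.  -97.2]
```

View pics/e5.png

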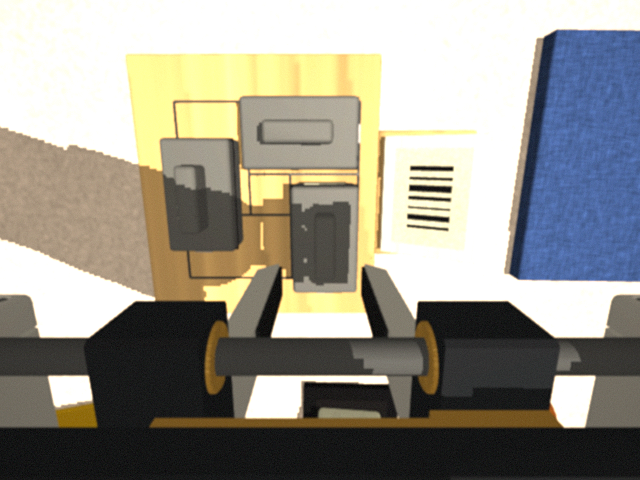

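```bash

python3 -m pendant '[[[0,0,0,-2,11,-32,1],[0,0,0,-2,11,-32,1],[0,0,0,-2,11,-32,1],[0,0,0,0,0,0,1],[0,0,0,0,0,0,1]]]'
python3 - <<'E'
from go import *
go((.486,-.0475,.0525),0.8)
P=state_pose();f=vision.grab_frame("wrist");cv2.imwrite("pics/e6.png",cv2.convertScaleAbs(f["image"],alpha=1.6)[:,:,::-1])
print(proj(f,np.array([.486,-.0475,.072]),P))
np.savez("w.npz",p=P[0],q=P[1],**f)
E
```

```text
time_s: 20.38
position: [0.4879, -0.0472, 0.1499]
tcp_rot: [0.707, -0.004, 0.707, 0.006]
force: [0.6, 0.5, 0.7]
opening: 0.0804
at [ 0.4879 -0.0472  0.1499] turn [ 0.001  0.001 -0.002] shift tool mm [97.4 -0.5 -2. ] | after turn [97.4 -0.3 -1.9]
[318.42278635 245.30425047]
```

View pics/e6.png

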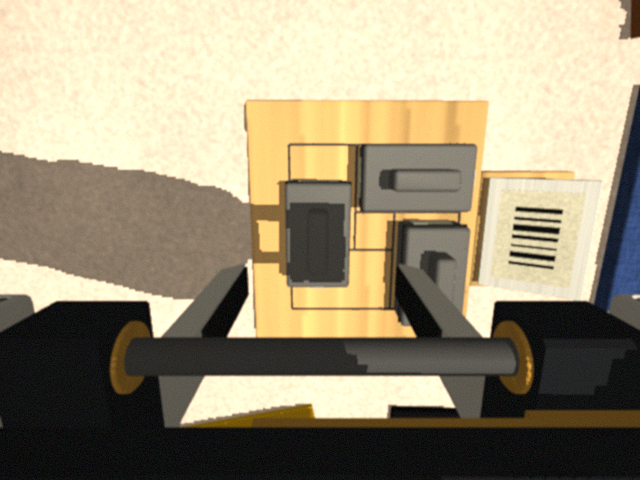

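```bash

python3 - <<'E'
from go import *
f=dict(np.load("w.npz"));P=(f["p"],f["q"])
for px in [(287,182),(351,182),(349,285),(288,286)]: print(onz(f,px,.048,P).round(4))
c=onz(f,(318.7,234),.048,P);print(c);go((c[0],c[1],.0525),.8)
E
python3 -m pendant '[[[0,0,0,0,0,0,-0.3],[0,0,0,0,0,0,-0.3],[0,0,0,0,0,0,-0.3],[0,0,0,0,0,0,-0.3],[0,0,0,0,0,0,-0.3]]]'

```

```text
[ 0.4602 -0.0019  0.048 ]
[ 0.5113 -0.0012  0.048 ]
[ 0.5125 -0.0886  0.048 ]
[ 0.4602 -0.0903  0.048 ]
[ 0.48600698 -0.04414254  0.048     ]
at [ 0.4891 -0.0477  0.15  ] turn [ 0.     0.001 -0.001] shift tool mm [97.5  3.5 -3.2] | after turn [97.5  3.6 -3.1]
time_s: 20.85
position: [0.4889, -0.0489, 0.1493]
tcp_rot: [0.707, -0.005, 0.707, 0.004]
force: [-0.4, -0.1, 1.2]
opening: 0.0576
```

```bash

python3 -m pendant '[[[0,0,0,20,3,-3,-0.4],[0,0,0,25,0,0,-0.4],[0,0,0,25,0,0,-0.4],[0,0,0,20,0,0,-0.4],[0,0,0,6,0,0,-0.4]]]'
python3 -m pendant '[[[0,0,0,0,0,0,-1],[0,0,0,0,0,0,-1],[0,0,0,0,0,0,-1],[0,0,0,0,0,0,-1],[0,0,0,0,0,0,-1]]]'
python3 -m pendant '[[[0,0,0,-6,0,0,-1],[0,0,0,-6,0,0,-1],[0,0,0,0,0,0,-1],[0,0,0,0,0,0,-1]]]'
python3 - <<'E'
from go import *
go((.4881,-.0203,.064),.8)
E
```

```text
time_s: 21.27
position: [0.4843, -0.0458, 0.051]
tcp_rot: [0.706, -0.005, 0.708, 0.004]
force: [0.2, 0.2, -0.7]
opening: 0.0289
time_s: 21.68
position: [0.4862, -0.0452, 0.0542]
tcp_rot: [0.708, -0.004, 0.707, 0.005]
force: [0.5, 0.4, -3.1]
opening: 0.0155
time_s: 22.02
position: [0.4861, -0.0453, 0.0661]
tcp_rot: [0.707, -0.005, 0.707, 0.005]
force: [-0.5, -0.0, -2.6]
opening: 0.0154
at [ 0.4861 -0.0453  0.0661] turn [-0.001  0.001 -0.   ] shift tool mm [ 2.1 25.   2.3] | after turn [ 2.1 25.   2.3]
```

```bash

python3 -m pendant '[[[0,0,0,0,9,1,-1],[0,0,0,0,8,0.5,-1],[0,0,0,0,8,0,-1],[0,0,0,0,0,0,-1],[0,0,0,0,0,0,-1]]]'
python3 -m pendant '[[[0,0,0,8,0,0,-1],[0,0,0,3,0,0,-1],[0,0,0,1.5,0,0,-1],[0,0,0,0,0,0,-1],[0,0,0,0,0,0,-0.3]]]'
python3 -m pendant '[[[0,0,0,0,0,0,-0.3],[0,0,0,0,0,0,-0.3],[0,0,0,0,0,0,-0.3],[0,0,0,-20,0,0,-0.3],[0,0,0,-40,0,0,0]]]'
python3 -m pendant '[[[0,0,0,-35,0,0,1],[0,0,0,0,0,0,1],[0,0,0,0,0,0,1]]]'
python3 - <<'E'
from go import *
from boxes import boxes
P=state_pose();f=vision.grab_frame("wrist");cv2.imwrite("pics/e7.png",cv2.convertScaleAbs(f["image"],alpha=1.6)[:,:,::-1])
f=vision.grab_frame("top")
for o in boxes(f): print(o[0].round(0),"C",o[1].round(4),"deg",np.degrees(o[2]).round(1),"ext",np.round(o[5:],3))
go((.5905,.3073,.15),91.3)
print(read_state()["q"].round(2))
E
```

```text
time_s: 22.43
position: [0.4868, -0.0197, 0.0653]
tcp_rot: [0.707, -0.005, 0.707, 0.005]
force: [0.4, -0.7, -2.3]
opening: 0.0158
time_s: 22.85
position: [0.4866, -0.0209, 0.0527]
tcp_rot: [0.707, -0.004, 0.707, 0.004]
force: [0.4, -0.6, -1.1]
opening: 0.0195
time_s: 23.27
position: [0.4847, -0.0209, 0.1109]
tcp_rot: [0.705, -0.005, 0.709, 0.004]
force: [0.1, 2.0, 0.4]
opening: 0.0369
time_s: 23.52
position: [0.4879, -0.0199, 0.1493]
tcp_rot: [0.708, -0.004, 0.706, 0.005]
force: [0.7, 0.3, -0.5]
opening: 0.0559
[184. 269.] C [0.4725 0.31  ] deg -6.5 ext [0.1   0.063]
[247. 295.] C [0.4261 0.1177] deg -20.2 ext [0.23  0.114]
[185. 230.] C [0.5908 0.3077] deg 1.8 ext [0.103 0.06 ]
at [ 0.4866 -0.0201  0.1475] turn [ 1.562e+00 -1.000e-03  0.000e+00] shift tool mm [ -2.5 326.  108.4] | after turn [  -2.5  111.3 -325. ]
[-0.87  0.26  0.91  2.11 -0.27  0.88  0.22]
```

View pics/e7.png

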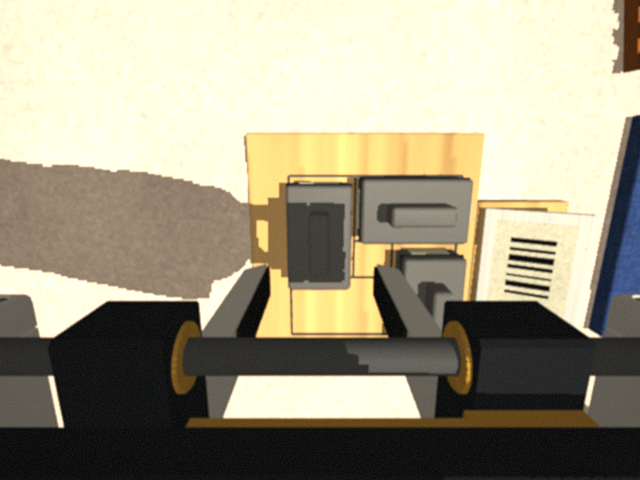

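C is back in its outline. Going for the last lidded box at (.591,.308).

```bash

python3 -m pendant '[[[0,0,0,0,30,10,1],[0,0,0,0,30,10,1],[0,0,0,0,30,10,1],[0,0,0,0,30,10,1],[0,0,0,0,30,10,1]]]'
python3 -m pendant '[[[0,0,0,0,30,10,1],[0,0,0,0,30,10,1],[0,0,0,0,30,10,1],[0,0,0,0,30,10,1],[0,0,0,0,30,10,1]]]'
python3 -m pendant '[[[0,0,0,0,26,8,1],[-0.105,0,0,0,0,0,1],[-0.105,0,0,0,0,0,1],[-0.105,0,0,0,0,0,1],[-0.105,0,0,0,0,0,1]]]'
python3 -m pendant '[[[-0.105,0,0,0,0,0,1],[-0.105,0,0,0,0,0,1],[-0.105,0,0,0,0,0,1],[-0.105,0,0,0,0,0,1],[-0.105,0,0,0,0,0,1]]]'
python3 -m pendant '[[[-0.105,0,0,0,0,0,1],[-0.105,0,0,0,0,0,1],[-0.105,0,0,0,0,0,1],[-0.105,0,0,0,0,0,1],[-0.105,0,0,0,0,0,1]]]'
python3 -m pendant '[[[-0.01,0,0,0,0,0,1],[0,0,0,0,0,0,1],[0,0,0,0,0,0,1]]]'
python3 - <<'E'
from go import *
go((.5907,.3077,.0405),91.5)
P=state_pose();f=vision.grab_frame("wrist");cv2.imwrite("pics/f1.png",cv2.convertScaleAbs(f["image"],alpha=1.6)[:,:,::-1])
print(proj(f,np.array([.5907,.3077,.06]),P))
E
```

```text
time_s: 24.03
position: [0.5345, 0.1313, 0.1464]
tcp_rot: [0.706, -0.005, 0.708, 0.004]
force: [0.3, 0.9, 0.1]
opening: 0.0935
time_s: 24.45
position: [0.5826, 0.2818, 0.1459]
tcp_rot: [0.706, -0.005, 0.708, 0.004]
force: [1.0, 0.2, 0.1]
opening: 0.0941
time_s: 24.87
position: [0.59, 0.3063, 0.1456]
tcp_rot: [0.689, -0.154, 0.691, 0.153]
force: [0.7, -0.2, -0.0]
opening: 0.0941
time_s: 25.28
position: [0.59, 0.3063, 0.1458]
tcp_rot: [0.626, -0.327, 0.628, 0.327]
force: [0.0, -0.9, -0.1]
opening: 0.0938
time_s: 25.7
position: [0.5899, 0.3063, 0.1457]
tcp_rot: [0.519, -0.478, 0.521, 0.479]
force: [1.0, 0.1, -0.2]
opening: 0.0937
time_s: 25.95
position: [0.5904, 0.3065, 0.1469]
tcp_rot: [0.52, -0.479, 0.521, 0.479]
force: [-0.7, -0.1, 0.1]
opening: 0.0939
at [0.5904 0.3065 0.1469] turn [-0.108 -0.001 -0.001] shift tool mm [106.4  -0.3   1.3] | after turn [106.4  -0.3   1.2]
[322.56547806 241.43824862]
```

View pics/f1.png

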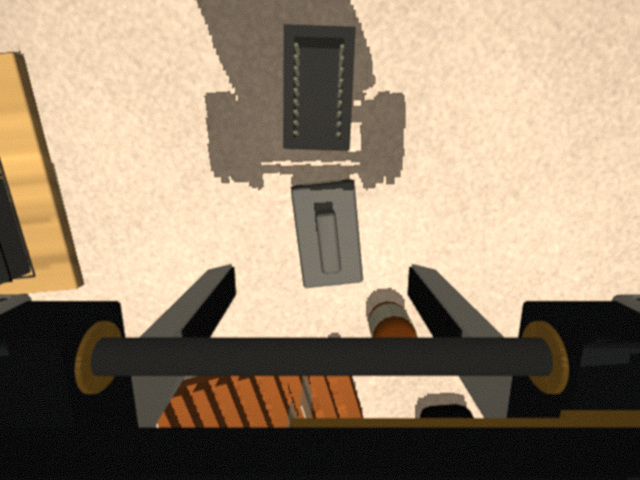

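```bash

python3 -m pendant '[[[-0.105,0,0,0,0,0,0.3],[0,0,0,25,0,3,-0.4],[0,0,0,25,0,0,-0.4],[0,0,0,25,0,0,-0.4],[0,0,0,20,0,0,-0.4]]]'
python3 -m pendant '[[[0,0,0,10,0,0,-0.5],[0,0,0,0,0,0,-1],[0,0,0,0,0,0,-1],[0,0,0,0,0,0,-1],[0,0,0,0,0,0,-1]]]'
python3 -m pendant '[[[0,0,0,0,0,0,-1],[0,0,0,0,0,0,-1],[0,0,0,0,0,0,-1],[0,0,0,0,0,0,-1],[0,0,0,-5,0,0,-1]]]'
python3 -m pendant '[[[0,0,0,-30,0,0,-1],[0,0,0,-30,0,0,-1],[0,0,0,-30,0,0,-1],[0,0,0,-17,0,0,-1],[0,0,0,0,0,0,-1]]]'
python3 - <<'E'
from go import *
print(read_state()["q"].round(2))
go((.5071,-.0981,.15),90.8)
E
```

```text
time_s: 26.42
position: [0.5899, 0.3098, 0.051]
tcp_rot: [0.493, -0.506, 0.494, 0.506]
force: [0.4, 0.1, -0.5]
opening: 0.0641
time_s: 26.83
position: [0.5914, 0.3103, 0.0444]
tcp_rot: [-0.494, 0.507, -0.493, -0.506]
force: [-0.5, 0.0, -0.1]
opening: 0.0306
time_s: 27.25
position: [0.5901, 0.3097, 0.0475]
tcp_rot: [0.493, -0.507, 0.494, 0.507]
force: [-0.2, -0.3, -1.2]
opening: 0.0156
time_s: 27.67
position: [0.5923, 0.3104, 0.1594]
tcp_rot: [-0.495, 0.507, -0.491, -0.506]
force: [-0.5, -0.3, -2.5]
opening: 0.0157
[-0.85  0.47  0.37  1.69 -0.2   1.01  1.19]
at [0.5923 0.3104 0.1594] turn [0.013 0.003 0.004] shift tool mm [   7.8   96.2 -406.1] | after turn [   9.4   90.9 -407.3]
```

```bash

python3 -m pendant '[[[0.013,0,0,0,7,-31,-1],[0,0,0,0,7,-31,-1],[0,0,0,0,7,-31,-1],[0,0,0,0,7,-31,-1],[0,0,0,0,7,-31,-1]]]'
python3 -m pendant '[[[0,0,0,0,7,-31,-1],[0,0,0,0,7,-31,-1],[0,0,0,0,7,-31,-1],[0,0,0,0,7,-31,-1],[0,0,0,0,7,-31,-1]]]'
python3 -m pendant '[[[0,0,0,0,7,-31,-1],[0,0,0,0,7,-31,-1],[0,0,0,0,7,-31,-1],[0,0,0,0,0,0,-1],[0,0,0,0,0,0,-1]]]'
python3 - <<'E'
from go import *
go((.5071,-.0981,.0555),90.8)
P=state_pose();f=vision.grab_frame("wrist");print(P[0]);cv2.imwrite("pics/f2.png",cv2.convertScaleAbs(f["image"],alpha=1.8)[:,:,::-1])
E
```

```text
time_s: 28.08
position: [0.557, 0.1527, 0.1541]
tcp_rot: [0.496, -0.503, 0.497, 0.504]
force: [0.1, -0.0, -1.7]
opening: 0.0155
time_s: 28.5
position: [0.5241, -0.0027, 0.1543]
tcp_rot: [0.496, -0.503, 0.497, 0.504]
force: [0.8, -0.8, -2.2]
opening: 0.0157
time_s: 28.92
position: [0.5047, -0.0962, 0.1545]
tcp_rot: [0.497, -0.502, 0.498, 0.503]
force: [0.9, 0.8, -2.2]
opening: 0.0156
at [ 0.5047 -0.0962  0.1545] turn [-0.003 -0.    -0.001] shift tool mm [99.  -2.5 -1.9] | after turn [99.  -2.4 -2. ]
[ 0.5046694  -0.09617475  0.15446601]
```

View pics/f2.png

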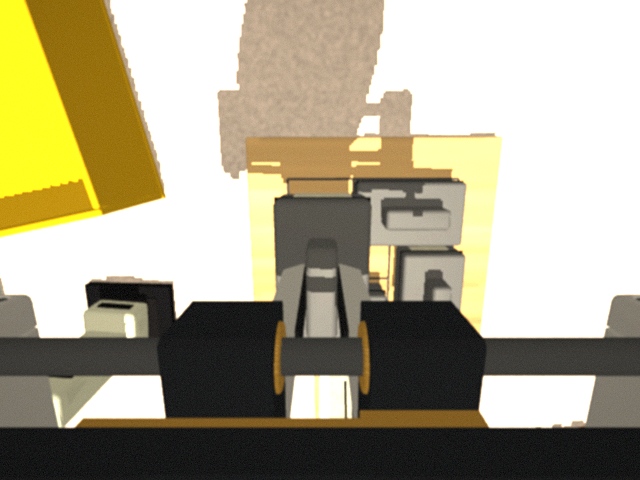

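```bash

python3 -m pendant '[[[0,0,0,25,-2.5,-2.5,-1],[0,0,0,25,0,0,-1],[0,0,0,25,0,0,-1],[0,0,0,15,0,0,-1],[0,0,0,5,0,0,-1]]]'
python3 -m pendant '[[[0,0,0,2,0,0,-1],[0,0,0,1.5,0,0,-1],[0,0,0,0,0,0,-0.3],[0,0,0,0,0,0,-0.3],[0,0,0,0,0,0,-0.3]]]'
python3 -m pendant '[[[0,0,0,0,0,0,-0.3],[0,0,0,0,0,0,-0.3],[0,0,0,-20,0,0,-0.3],[0,0,0,-30,0,0,0],[0,0,0,-40,0,0,1]]]'
python3 - <<'E'
from go import *
from boxes import boxes
P=state_pose();f=vision.grab_frame("wrist");cv2.imwrite("pics/f3.png",cv2.convertScaleAbs(f["image"],alpha=1.8)[:,:,::-1])
f=vision.grab_frame("top")
for o in boxes(f): print(o[0].round(0),"C",o[1].round(4),"deg",np.degrees(o[2]).round(1),"ext",np.round(o[5:],3))
go((.4727,.3100,.15),83.5)
print(read_state()["q"].round(2))
E
```

```text
time_s: 29.38
position: [0.5068, -0.0955, 0.0573]
tcp_rot: [0.495, -0.503, 0.497, 0.505]
force: [-1.2, -0.2, -2.6]
opening: 0.0156
time_s: 29.8
position: [0.5089, -0.0968, 0.0573]
tcp_rot: [-0.497, 0.504, -0.496, -0.503]
force: [-0.7, 0.0, -0.2]
opening: 0.0315
time_s: 30.22
position: [0.5067, -0.097, 0.146]
tcp_rot: [0.495, -0.503, 0.498, 0.504]
force: [1.8, 0.6, 0.2]
opening: 0.0425
[184. 269.] C [0.4726 0.3098] deg -6.4 ext [0.1   0.063]
at [ 0.5109 -0.0976  0.1515] turn [0.127 0.001 0.007] shift tool mm [  1.4  32.8 408. ] | after turn [  1.5  84.1 400.6]
[-0.39  0.25  0.54  2.04 -0.17  0.89  1.82]
```

View pics/f3.png

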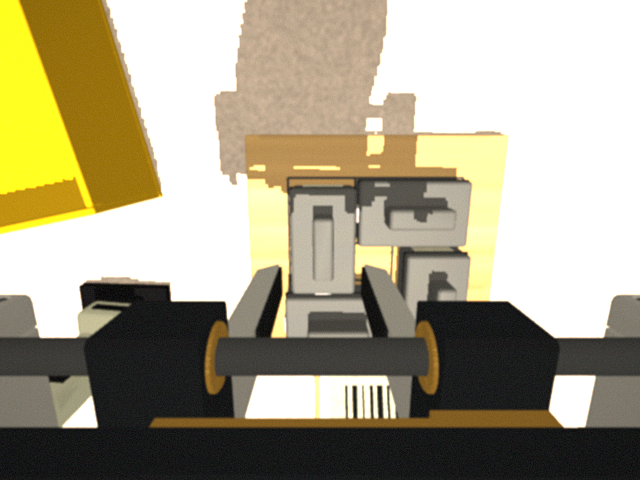

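All four boxes are in the pinwheel. Now the tray.

```bash

python3 -m pendant '[[[0.064,0,0,0,0,0,1],[0.063,0,0,0,0,0,1],[0,0,0,0,6.5,31,1],[0,0,0,0,6.5,31,1],[0,0,0,0,6.5,31,1]]]'
python3 -m pendant '[[[0,0,0,0,6.5,31,1],[0,0,0,0,6.5,31,1],[0,0,0,0,6.5,31,1],[0,0,0,0,6.5,31,1],[0,0,0,0,6.5,31,1]]]'
python3 -m pendant '[[[0,0,0,0,6.5,31,1],[0,0,0,0,6.5,31,1],[0,0,0,0,6.5,31,1],[0,0,0,0,6.5,31,1],[0,0,0,0,6,28,1]]]'
python3 -m pendant '[[[0,0,0,0,0,0,1],[0,0,0,0,0,0,1]]]'
python3 - <<'E'
from go import *
go((.4726,.3098,.016),83.6)
P=state_pose();f=vision.grab_frame("wrist");cv2.imwrite("pics/g1.png",cv2.convertScaleAbs(f["image"],alpha=1.8)[:,:,::-1])
print(proj(f,np.array([.4726,.3098,.036]),P))
E
```

```text
time_s: 30.73
position: [0.499, -0.0015, 0.1466]
tcp_rot: [0.528, -0.471, 0.528, 0.471]
force: [1.3, -0.5, 0.1]
opening: 0.0841
time_s: 31.15
position: [0.4841, 0.1569, 0.1466]
tcp_rot: [0.528, -0.471, 0.527, 0.471]
force: [0.3, 0.7, -0.2]
opening: 0.094
time_s: 31.57
position: [0.4693, 0.312, 0.1465]
tcp_rot: [0.527, -0.471, 0.527, 0.471]
force: [0.5, 0.4, 0.1]
opening: 0.0941
time_s: 31.73
position: [0.4693, 0.3114, 0.1462]
tcp_rot: [0.527, -0.472, 0.527, 0.472]
force: [0.8, -1.1, 0.5]
opening: 0.0936
at [0.4693 0.3114 0.1462] turn [ 0.002 -0.    -0.   ] shift tool mm [130.2  -3.5  -1.2] | after turn [130.2  -3.5  -1.2]
[319.55738098 238.43502485]
```

View pics/g1.png

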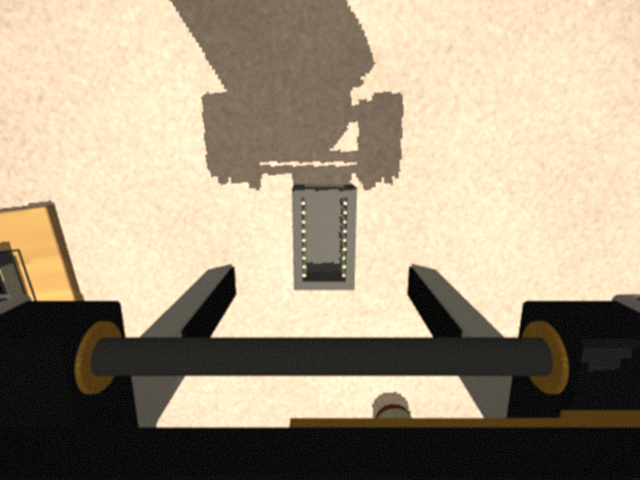

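```bash

python3 -m pendant '[[[0,0,0,28,-3,1,1],[0,0,0,28,0,0,1],[0,0,0,28,0,0,1],[0,0,0,25,0,0,1],[0,0,0,20,0,0,1]]]'
python3 -m pendant '[[[0,0,0,3,0,0,0],[0,0,0,0,0,0,-1],[0,0,0,0,0,0,-1],[0,0,0,0,0,0,-1],[0,0,0,0,0,0,-1]]]'
python3 -m pendant '[[[0,0,0,0,0,0,-1],[0,0,0,0,0,0,-1],[0,0,0,0,0,0,-1],[0,0,0,-10,0,0,-1],[0,0,0,-30,0,0,-1]]]'
python3 -m pendant '[[[0,0,0,-35,0,0,-1],[0,0,0,-40,0,0,-1],[0,0,0,-40,0,0,-1],[0,0,0,-40,0,0,-1],[0,0,0,0,0,0,-1]]]'
python3 - <<'E'
from go import *
print(read_state()["q"].round(2))
go((.4,-.345,.21),90); go((.4,-.345,.21),60);go((.4,-.345,.21),13)
E
```

```text
time_s: 32.2
position: [0.4729, 0.3087, 0.0159]
tcp_rot: [0.527, -0.471, 0.528, 0.47]
force: [-0.1, -0.7, -0.3]
opening: 0.0938
time_s: 32.62
position: [0.4736, 0.311, 0.0159]
tcp_rot: [0.528, -0.471, 0.527, 0.471]
force: [-0.2, 0.4, 0.4]
opening: 0.0641
time_s: 33.03
position: [0.471, 0.3093, 0.0525]
tcp_rot: [0.525, -0.471, 0.529, 0.471]
force: [-0.3, 0.3, -0.6]
opening: 0.0537
time_s: 33.45
position: [0.4756, 0.3121, 0.2175]
tcp_rot: [0.531, -0.471, 0.524, 0.471]
force: [1.6, 0.4, -1.4]
opening: 0.0537
[-1.02  0.24  0.39  1.86 -0.11  1.05  0.87]
at [0.4756 0.3121 0.2175] turn [-0.114  0.007  0.007] shift tool mm [ 2.400e+00  6.000e-01 -6.615e+02] | after turn [   7.5   75.6 -657.1]
at [0.4756 0.3121 0.2175] turn [0.41  0.009 0.005] shift tool mm [ 2.400e+00  6.000e-01 -6.615e+02] | after turn [   7.5 -263.  -606.9]
at [0.4756 0.3121 0.2175] turn [1.23e+00 1.10e-02 1.00e-03] shift tool mm [ 2.400e+00  6.000e-01 -6.615e+02] | after turn [   7.5 -623.2 -221.5]
```

```bash

python3 -m pendant '[[[0,0,0,0,-4,-30,-1],[0,0,0,0,-4,-32,-1],[0,0,0,0,-4,-32,-1],[0,0,0,0,-4,-32,-1],[0,0,0,0,-4,-32,-1]]]'
python3 -m pendant '[[[0,0,0,0,-4,-32,-1],[0,0,0,0,-4,-32,-1],[0,0,0,0,-4,-32,-1],[0,0,0,0,-4,-32,-1],[0,0,0,0,-4,-32,-1]]]'
python3 -m pendant '[[[0,0,0,0,4,-32,-1],[0,0,0,0,4,-32,-1],[0,0,0,0,4,-32,-1],[0,0,0,0,4,-32,-1],[0,0,0,0,4,-32,-1]]]'
python3 -m pendant '[[[0,0,0,0,4,-32,-1],[0,0,0,0,4,-32,-1],[0,0,0,0,4,-32,-1],[0,0,0,0,4,-32,-1],[0,0,0,0,4,-32,-1]]]'
python3 -m pendant '[[[0,0,0,0,0,-20,-1],[0,0,0,0,0,0,-1],[0,0,0,0,0,0,-1]]]'
python3 - <<'E'
from go import *
print(read_state()["q"].round(2))
go((.4,-.345,.12),84)
P=state_pose();f=vision.grab_frame("wrist");cv2.imwrite("pics/g2.png",cv2.convertScaleAbs(f["image"],alpha=1.8)[:,:,::-1])
E
```

```text
time_s: 33.87
position: [0.4745, 0.1498, 0.2099]
tcp_rot: [0.528, -0.471, 0.527, 0.471]
force: [0.9, -1.2, -0.5]
opening: 0.0543
time_s: 34.28
position: [0.4763, -0.0114, 0.2099]
tcp_rot: [0.528, -0.471, 0.527, 0.471]
force: [0.6, -0.9, -0.8]
opening: 0.0537
time_s: 34.7
position: [0.4381, -0.168, 0.2099]
tcp_rot: [0.528, -0.471, 0.527, 0.471]
force: [0.8, -0.1, -0.9]
opening: 0.0538
time_s: 35.12
position: [0.4003, -0.3246, 0.21]
tcp_rot: [0.528, -0.471, 0.527, 0.471]
force: [2.0, -0.4, -0.8]
opening: 0.0537
time_s: 35.37
position: [0.398, -0.344, 0.2096]
tcp_rot: [0.528, -0.47, 0.528, 0.47]
force: [0.8, 0.8, -1.3]
opening: 0.0539
[-0.14  0.23  0.86  1.97 -0.21  1.03  2.27]
at [ 0.398  -0.344   0.2096] turn [-0.011 -0.    -0.   ] shift tool mm [89.6 -2.1 -0.8] | after turn [89.6 -2.1 -0.8]
```

View pics/g2.png

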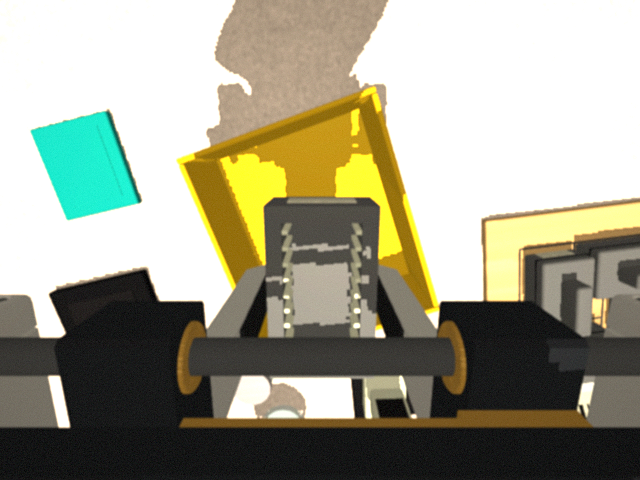

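```bash

python3 -m pendant '[[[0,0,0,30,0,0,-1],[0,0,0,35,0,0,-1],[0,0,0,35,0,0,-1],[0,0,0,35,0,0,-1],[0,0,0,25,0,0,-1]]]'
python3 -m pendant '[[[0,0,0,15,0,0,-1],[0,0,0,10,0,0,-1],[0,0,0,0,0,0,-1],[0,0,0,0,0,0,0.6],[0,0,0,0,0,0,0.6]]]'
python3 -m pendant '[[[0,0,0,0,0,0,0.6],[0,0,0,0,0,0,0.6],[0,0,0,0,0,0,0.6],[0,0,0,-30,0,0,0.6],[0,0,0,-40,0,0,0.6]]]'
python3 -m pendant '[[[0,0,0,-40,0,0,0.6],[0,0,0,-40,0,0,0.6],[0,0,0,-40,0,0,0.6],[0,0,0,0,0,0,0.6],[0,0,0,0,0,0,0.6]]]'
python3 - <<'E'
from go import *
print(read_state()["q"].round(2))
P=state_pose();f=vision.grab_frame("wrist");cv2.imwrite("pics/g3.png",cv2.convertScaleAbs(f["image"],alpha=1.8)[:,:,::-1])
f=vision.grab_frame("top");crop(f["image"],255,175,455,335,4,"pics/g3t.png",2);np.savez("top1.npz",**f)
f=vision.grab_frame("scene");np.savez("sc1.npz",**f);crop(f["image"],220,180,400,315,4,"pics/g3s.png",1.8)
E
```

```text
time_s: 35.83
position: [0.3986, -0.3408, 0.0471]
tcp_rot: [0.527, -0.471, 0.527, 0.472]
force: [-0.4, 0.8, -2.1]
opening: 0.0537
time_s: 36.25
position: [0.3997, -0.3433, 0.0257]
tcp_rot: [0.528, -0.472, 0.527, 0.471]
force: [0.3, 0.6, -0.1]
opening: 0.0639
time_s: 36.67
position: [0.3972, -0.3422, 0.0936]
tcp_rot: [0.527, -0.469, 0.528, 0.472]
force: [1.7, 0.7, -0.3]
opening: 0.075
time_s: 37.08
position: [0.4, -0.3435, 0.2166]
tcp_rot: [0.528, -0.472, 0.526, 0.47]
force: [-0.0, 0.0, -0.1]
opening: 0.0754
[-0.17  0.23  0.89  1.96 -0.21  1.04  2.27]
```

View pics/g3.png

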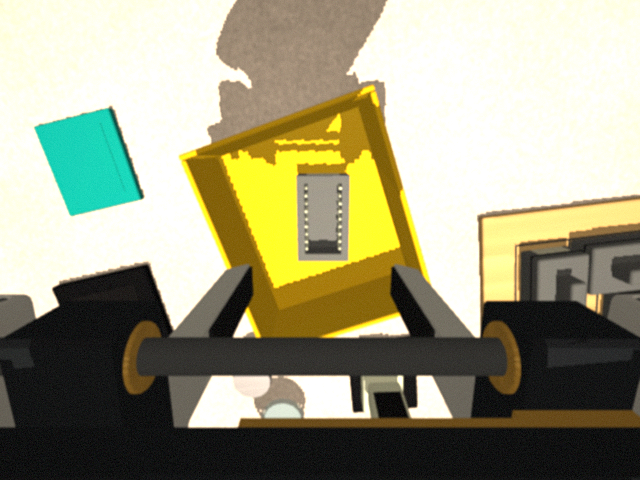

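View pics/g3t.png

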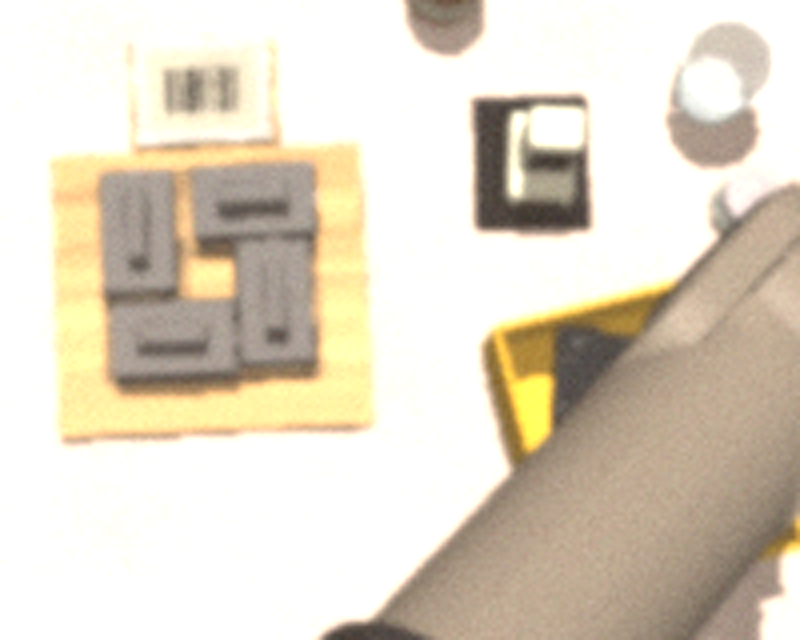

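View pics/g3s.png

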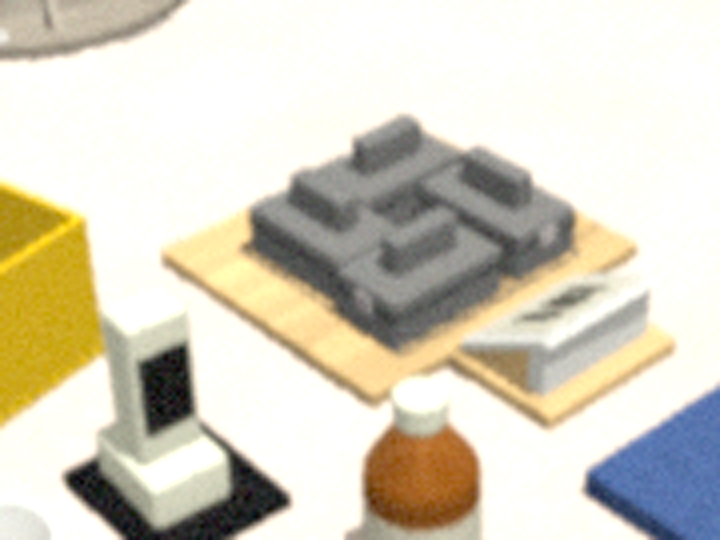

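```bash
python3 - <<'E'
from go import *
f=dict(np.load("top1.npz"))
def pk(l,z): return np.array([onz(f,(255+(x+.5)/4-.5,175+(y+.5)/4-.5),z) for x,y in l])
for n,l,s in [("B",[(98,172),(175,170),(180,292),(105,297)],(.5659,-.0013)),("A",[(192,168),(315,165),(318,240),(198,240)],(.5849,-.0791)),("D",[(235,240),(318,236),(318,362),(240,360)],(.5071,-.0981)),("C",[(108,303),(232,300),(237,378),(113,376)],(.4881,-.0203))]:
    c=pk(l,.048).mean(0); print(n,c.round(4),"err mm",((c[:2]-s)*1e3).round(1))
lo=pk([(133,146),(277,141)],.0212);hi=pk([(130,40),(275,38)],.06)
print(lo.round(4),hi.round(4),(lo.mean(0)+hi.mean(0))/2, hi.mean(0)-lo.mean(0))
b=pk([(165,68),(238,66),(238,110),(165,112)],.0406);print("bar",b.mean(0))
# scene view check
g=dict(np.load("sc1.npz"))
for X in ([.681,-.049,.0406],[.6,-.05,.012]): print(proj(g,np.array(X)),proj(f,np.array(X)))
crop(g["image"],325,240,385,285,12,"pics/h1s.png",1.2)
crop(f["image"],280,180,330,217,14,"pics/h1t.png",1.2)
E
```

```text
B [ 0.5633 -0.0012  0.048 ] err mm [-2.6  0.1]
A [ 0.5822 -0.0858  0.048 ] err mm [-2.7 -6.7]
D [ 0.5113 -0.0995  0.048 ] err mm [ 4.2 -1.4]
C [ 0.4847 -0.0232  0.048 ] err mm [-3.4 -2.9]
[[ 0.6337  0.0038  0.0212]
 [ 0.634  -0.1028  0.0212]] [[ 0.7039  0.002   0.06  ]
 [ 0.7018 -0.1036  0.06  ]] [ 0.66837215 -0.05013111  0.0406    ] [ 0.06901356 -0.00130272  0.0388    ]
bar [ 0.67046294 -0.04854445  0.0406    ]
[362.30842081 257.26827067] [305.06020999 193.38033067]
[338.2244849  252.69241272] [306.44738306 222.3366827 ]
```

View pics/h1s.png

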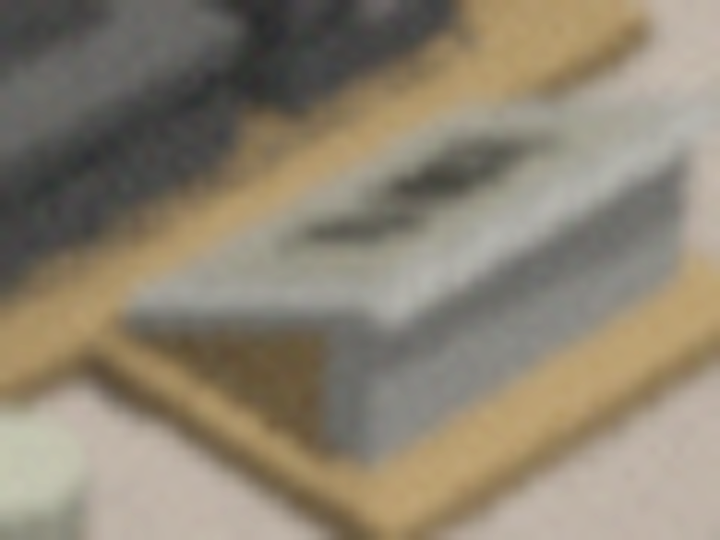

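View pics/h1t.png

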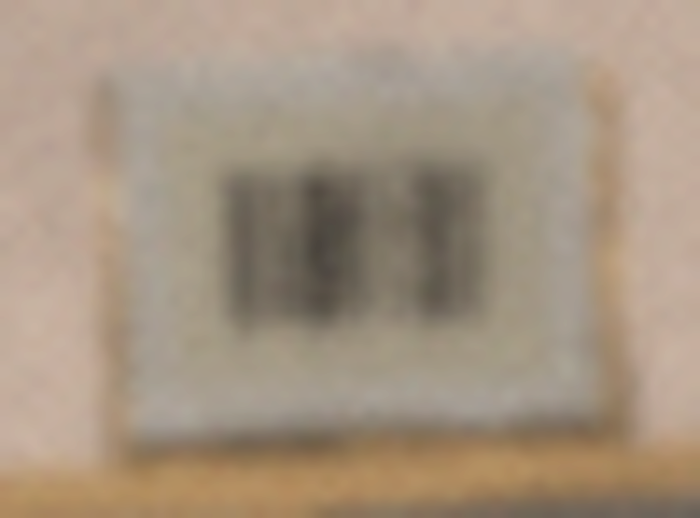

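```bash

python3 -m pendant '[[[0,0,0,-10,-10,30,1],[0,0,0,-10,-10,30,1],[0,0,0,-10,-10,30,1],[0,0,0,-10,-10,30,1],[0,0,0,-10,-10,30,1]]]'
python3 -m pendant '[[[0,0,0,0,-18,28,1],[0,0,0,0,-18,28,1],[0,0,0,0,-18,28,1],[0,0,0,0,-18,28,1],[0,0,0,0,-18,28,1]]]'
python3 -m pendant '[[[-0.1,0,0,0,0,0,1],[0,0,0,0,0,0,1],[0,0,0,0,0,0,1]]]'
python3 - <<'E'
from go import *
P=state_pose();f=vision.grab_frame("wrist");print(P[0]);cv2.imwrite("pics/h2.png",cv2.convertScaleAbs(f["image"],alpha=1.8)[:,:,::-1]);np.savez("w2.npz",p=P[0],q=P[1],**f)
E
```

```text
time_s: 37.65
position: [0.4651, -0.1983, 0.2639]
tcp_rot: [0.527, -0.47, 0.528, 0.471]
force: [0.7, -0.4, 0.2]
opening: 0.0941
time_s: 38.07
position: [0.5708, -0.0693, 0.263]
tcp_rot: [0.527, -0.47, 0.528, 0.471]
force: [0.2, -0.2, 0.8]
opening: 0.0934
time_s: 38.32
position: [0.5699, -0.0714, 0.2632]
tcp_rot: [0.503, -0.496, 0.505, 0.496]
force: [0.1, -0.2, 0.7]
opening: 0.0938
[ 0.56985223 -0.07141875  0.26320584]
```

View pics/h2.png

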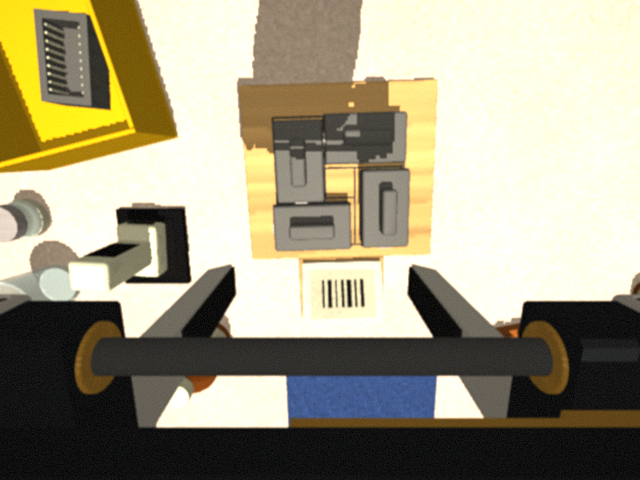

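```bash
python3 - <<'E'
from go import *
f=dict(np.load("w2.npz"))
crop(f["image"],240,75,440,265,4,"pics/h3.png",2.2)
crop(f["image"],290,250,400,325,6,"pics/h3d.png",1.2)
crop(f["image"],60,200,200,300,5,"pics/h3r.png",1.2)
E
```

```text
(no output)
```

View pics/h3.png

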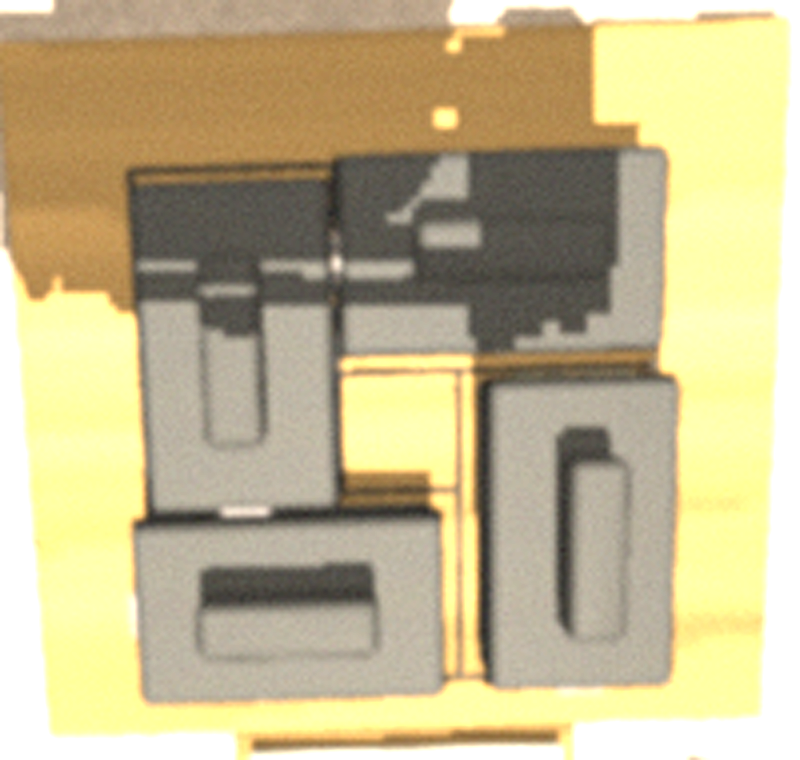

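View pics/h3d.png

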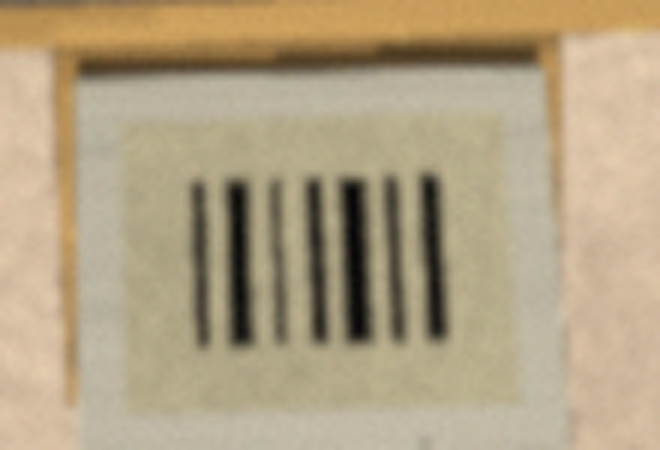

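View pics/h3r.png

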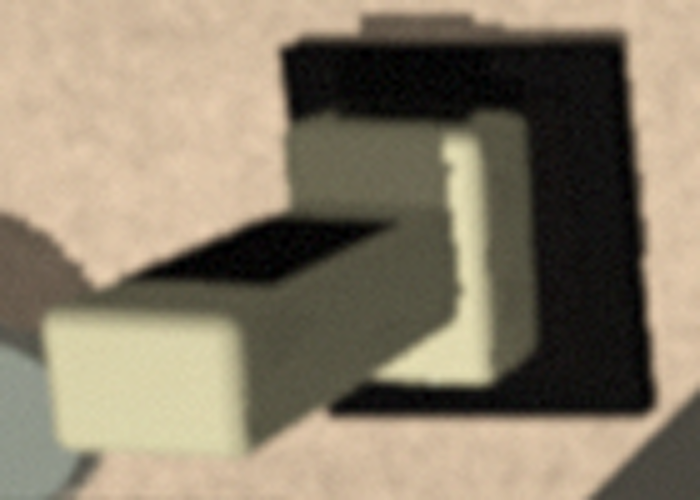

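```bash
python3 - <<'E'
from go import *
f=dict(np.load("w2.npz"));P=(f["p"],f["q"])
def pk(l,z,o,k):
    z=np.broadcast_to(z,len(l)); return np.array([onz(f,(o[0]+(x+.5)/k-.5,o[1]+(y+.5)/k-.5),zz,P) for (x,y),zz in zip(l,z)])
c0=pk([(342,370),(460,370),(458,490),(342,490)],.012,(240,75),4);print("centre",c0.mean(0))
c0=c0.mean(0)[:2]
for n,l,s in [("B",[(492,380),(675,378),(672,682),(495,684)],(.0294,.0484)),("A",[(137,520),(438,512),(440,690),(147,697)],(.0484,-.0294)),("D",[(133,180),(330,180),(335,503),(155,508)],(-.0294,-.0484)),("C",[(338,160),(665,148),(657,348),(342,355)],(-.0484,.0294))]:
    q=pk(l,.048,(240,75),4);c=q.mean(0)[:2]; print(n,c.round(4),"err mm vs seen centre",((c-c0-s)*1e3).round(1),"vs .5365",((c-(.5365,-.0497)-s)*1e3).round(1),"size",[np.linalg.norm(q[i]-q[i-1]).round(3) for i in range(4)])
d=pk([(125,122),(497,112),(520,403),(128,412)],[.0261,.0261,.0551,.0551],(290,250),6);print("docket",d.round(4),d.mean(0))
g=pk([(45,318),(240,318),(248,455),(62,450)],.13,(60,200),5);print("grip",g.round(4),g.mean(0))
h=pk([(525,115),(537,345)],.01,(60,200),5);h2=pk([(482,128),(492,383)],.04,(60,200),5);print("head",h.round(4),h2.round(4))
p=pk([(285,48),(625,40),(652,410)],.01,(60,200),5);print("pad",p.round(4),(p[0]+p[2])/2)
E
```

```text
centre [ 0.5368558  -0.04828389  0.012     ]
B [0.5644 0.002 ] err mm vs seen centre [-1.9  1.8] vs .5365 [-1.5  3.3] size [np.float64(0.087), np.float64(0.051), np.float64(0.087), np.float64(0.052)]
A [ 0.5837 -0.0821] err mm vs seen centre [-1.5 -4.4] vs .5365 [-1.2 -3. ] size [np.float64(0.052), np.float64(0.086), np.float64(0.052), np.float64(0.086)]
D [ 0.5104 -0.0948] err mm vs seen centre [3.  1.9] vs .5365 [3.3 3.3] size [np.float64(0.089), np.float64(0.053), np.float64(0.087), np.float64(0.051)]
C [ 0.4869 -0.0227] err mm vs seen centre [-1.5 -3.8] vs .5365 [-1.2 -2.4] size [np.float64(0.051), np.float64(0.088), np.float64(0.052), np.float64(0.087)]
docket [[ 0.6442 -0.0863  0.0261]
 [ 0.6433 -0.0085  0.0261]
 [ 0.6951 -0.0071  0.0551]
 [ 0.6958 -0.086   0.0551]] [ 0.66961995 -0.04698208  0.0406    ]
grip [[ 0.5987 -0.3091  0.13  ]
 [ 0.5993 -0.2724  0.13  ]
 [ 0.6267 -0.2752  0.13  ]
 [ 0.6251 -0.3107  0.13  ]] [ 0.61247831 -0.29184095  0.13      ]
head [[ 0.5838 -0.2697  0.01  ]
 [ 0.6448 -0.2739  0.01  ]] [[ 0.5812 -0.2663  0.04  ]
 [ 0.6445 -0.2719  0.04  ]]
pad [[ 0.5658 -0.3278  0.01  ]
 [ 0.5652 -0.2424  0.01  ]
 [ 0.6632 -0.2458  0.01  ]] [ 0.61451619 -0.28679404  0.01      ]
```

All boxes are within 5 mm of their outlines, and the tray is in the tub at (72,60). The reader is near (.6125,-.293) and the docket centre near (.6695,-.048,.0406). Moving over the reader.

```bash
python3 - <<'E'
from go import *
go((.6125,-.2935,.2),87)
E
python3 -m pendant '[[[0,0,0,0,-5,-30,1],[0,0,0,0,-5,-32,1],[0,0,0,0,-6,-32,1],[0,0,0,0,-6,-32,1],[0,0,0,0,-6,-32,1]]]'
python3 -m pendant '[[[0,0,0,0,-6,-32,1],[0,0,0,0,-6,-32,1],[0.03,0,0,20,0,0,1],[0.03,0,0,20,0,0,1],[0,0,0,20,0,0,1]]]'
python3 - <<'E'
from go import *
go((.6125,-.2935,.2),87);print(read_state()["q"].round(2))
P=state_pose();f=vision.grab_frame("wrist");print(P[0]);cv2.imwrite("pics/i1.png",cv2.convertScaleAbs(f["image"],alpha=1.3)[:,:,::-1]);np.savez("w3.npz",p=P[0],q=P[1],**f)
E
```

```text
at [ 0.5698 -0.0719  0.2636] turn [ 0.035 -0.001 -0.002] shift tool mm [  63.7  -46.7 -220.8] | after turn [  63.6  -54.3 -219.1]
time_s: 38.78
position: [0.5957, -0.2316, 0.2645]
tcp_rot: [0.504, -0.496, 0.504, 0.496]
force: [0.4, 0.9, -0.1]
opening: 0.094
time_s: 39.2
position: [0.6064, -0.2953, 0.2037]
tcp_rot: [0.52, -0.479, 0.52, 0.479]
force: [0.6, 0.5, -0.6]
opening: 0.0939
at [ 0.6064 -0.2953  0.2037] turn [-0.029 -0.     0.   ] shift tool mm [ 3.7 -5.9  2.3] | after turn [ 3.7 -6.   2.1]
[-0.15  0.51  0.72  1.64 -0.37  1.13  2.16]
[ 0.60641734 -0.29533365  0.20367501]
```

View pics/i1.png

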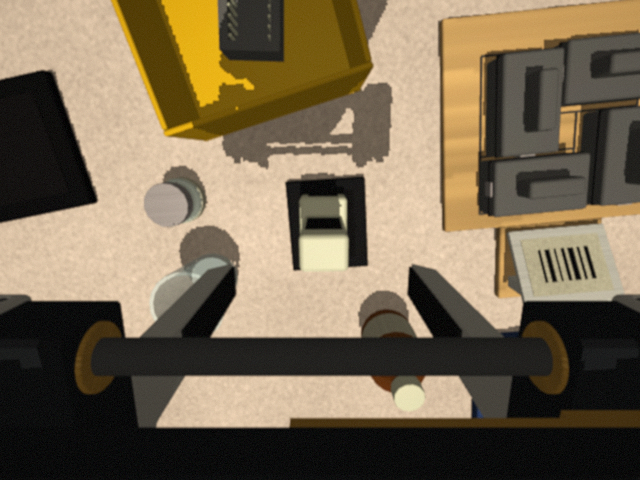

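```bash
python3 - <<'E'
from go import *
f=dict(np.load("w3.npz"));P=(f["p"],f["q"])
for px in [(299,234),(346,234),(348,270),(301,271),(323.5,252)]: print("grip",onz(f,px,.13,P).round(4))
for px in [(287,180),(363,176),(367,265),(293,270)]: print("pad",onz(f,px,.01,P).round(4))
print("bottle cap",onz(f,(409,397),.12,P),onz(dict(np.load("top1.npz")),(368,160),.12))
print("beaker rim", onz(f,(180,285),.085,P))
E
```

```text
grip [ 0.5964 -0.3108  0.13  ]
grip [ 0.5992 -0.276   0.13  ]
grip [ 0.6275 -0.2763  0.13  ]
grip [ 0.6253 -0.3121  0.13  ]
grip [ 0.6117 -0.2938  0.13  ]
pad [ 0.5638 -0.3281  0.01  ]
pad [ 0.5662 -0.2477  0.01  ]
pad [ 0.665  -0.2485  0.01  ]
pad [ 0.6641 -0.3318  0.01  ]
bottle cap [ 0.75141424 -0.23029972  0.12      ] [ 0.75099251 -0.23125998  0.12      ]
beaker rim [ 0.64496545 -0.42707309  0.085     ]
```

```bash

python3 -m pendant '[[[-0.03,0,0,0,-5.5,1.5,1],[0,0,0,30,0,0,1],[0,0,0,30,0,0,1],[0,0,0,30,0,0,1],[0,0,0,30,0,0,1]]]'
python3 -m pendant '[[[0,0,0,20,0,0,1],[0,0,0,4,0,0,1],[0,0,0,0,0,0,-1],[0,0,0,0,0,0,-1],[0,0,0,0,0,0,-1]]]'
python3 -m pendant '[[[0,0,0,0,0,0,-1],[0,0,0,0,0,0,-1],[0,0,0,0,0,0,-1],[0,0,0,0,0,0,-1],[0,0,0,0,0,0,-1]]]'
python3 -m pendant '[[[0,0,0,0,0,0,-1],[0,0,0,0,0,0,-1],[0,0,0,0,0,0,-1],[0,0,0,0,0,0,-1]]]'

```

```text
time_s: 39.67
position: [0.6142, -0.2926, 0.0851]
tcp_rot: [0.511, -0.49, 0.51, 0.489]
force: [0.1, 0.7, 0.0]
opening: 0.0936
time_s: 40.08
position: [0.6144, -0.2928, 0.0627]
tcp_rot: [0.511, -0.49, 0.51, 0.488]
force: [0.4, -0.2, 0.3]
opening: 0.0771
time_s: 40.5
position: [0.6134, -0.2921, 0.0607]
tcp_rot: [0.511, -0.489, 0.511, 0.489]
force: [0.5, 0.7, 0.8]
opening: 0.0444
time_s: 40.83
position: [0.6133, -0.2924, 0.0606]
tcp_rot: [0.511, -0.489, 0.511, 0.489]
force: [-1.2, -1.5, 2.2]
opening: 0.038
```

```bash

python3 -m pendant '[[[0,0,0,-10,0,0,-1],[0,0,0,-30,0,0,-1],[0,0,0,-35,0,0,-1],[0,0,0,-35,0,0,-1],[0,0,0,-35,0,0,-1]]]'
python3 -m pendant '[[[0,0,0,-35,0,0,-1],[0,0,0,0,0,0,-1]]]'
python3 - <<'E'
from go import *
print(read_state()["q"].round(2))
go((.58,-.049,.24),90.8);go((.6062,-.0489,.1549),90.8,(.485,.007,-.875))
E
```

```text
time_s: 41.25
position: [0.6127, -0.292, 0.2074]
tcp_rot: [0.51, -0.489, 0.511, 0.489]
force: [1.9, 0.1, -2.0]
opening: 0.0379
time_s: 41.42
position: [0.6152, -0.2938, 0.248]
tcp_rot: [0.512, -0.492, 0.509, 0.487]
force: [0.2, -1.2, -2.1]
opening: 0.0381
[-0.16  0.48  0.74  1.58 -0.34  1.21  2.17]
at [ 0.6152 -0.2938  0.248 ] turn [-0.057 -0.002  0.008] shift tool mm [  7.1  45.8 243.1] | after turn [  8.   31.7 245.3]
at [ 0.6152 -0.2938  0.248 ] turn [-0.055 -0.017 -0.498] shift tool mm [ 92.4  20.3 244.5] | after turn [ 78.8  50.  245. ]
```

```bash

python3 -m pendant '[[[-0.058,0,0,0,0,0,-1],[0,0,0,0,4,31,-1],[0,0,0,0,4,31,-1],[0,0,0,0,4,31,-1],[0,0,0,0,4,31,-1]]]'
python3 -m pendant '[[[0,0,0,0,4,31,-1],[0,0,0,0,4,31,-1],[0,0,0,0,4,31,-1],[0,0,0,0,4,28,-1],[0,0,0,0,0,0,-1]]]'
python3 -m pendant '[[[0,0,-0.1,0,0,0,-1],[0,0,-0.1,0,0,0,-1],[0,0,-0.1,0,0,0,-1],[0,0,-0.1,0,0,0,-1],[0,0,-0.106,0,0,0,-1]]]'
python3 -m pendant '[[[0,0,0,0,0,0,-1],[0,0,0,0,0,0,-1]]]'
python3 - <<'E'
from go import *
print(read_state()["q"].round(2))
go((.6062,-.0489,.1549),90.8,(.485,.007,-.875))
P=state_pose();f=vision.grab_frame("wrist");print(P[0]);cv2.imwrite("pics/j1.png",cv2.convertScaleAbs(f["image"],alpha=1.3)[:,:,::-1])
E
```

```text
time_s: 41.83
position: [0.5947, -0.1671, 0.2405]
tcp_rot: [0.496, -0.503, 0.496, 0.504]
force: [-0.6, 0.8, -2.1]
opening: 0.038
time_s: 42.25
position: [0.5769, -0.0414, 0.2403]
tcp_rot: [0.495, -0.504, 0.494, 0.506]
force: [1.3, 0.9, -1.9]
opening: 0.038
time_s: 42.67
position: [0.5775, -0.0471, 0.2412]
tcp_rot: [-0.608, 0.612, -0.352, -0.363]
force: [0.9, -2.3, -2.5]
opening: 0.0381
time_s: 42.83
position: [0.576, -0.0476, 0.2402]
tcp_rot: [-0.607, 0.611, -0.354, -0.364]
force: [0.4, -0.4, -0.6]
opening: 0.0382
[-0.75 -0.07  0.7   2.22  0.12  0.48  1.45]
at [ 0.576  -0.0476  0.2402] turn [ 0.     0.002 -0.001] shift tool mm [89.3 14.8 -2. ] | after turn [89.2 15.  -1.8]
[ 0.57600608 -0.04756645  0.24021293]
```

View pics/j1.png

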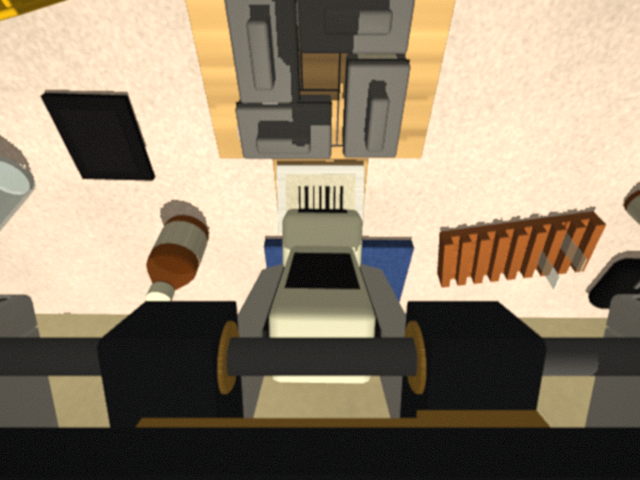

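```bash

python3 -m pendant '[[[0,0,0,22,5,-2,-1],[0,0,0,22,5,0,-1],[0,0,0,22,5,0,-1],[0,0,0,15,0,0,-1],[0,0,0,8,0,0,-1]]]'
python3 -m pendant '[[[0,0,0,0,0,0,-1],[0,0,0,0,0,0,-1]]]'
python3 - <<'E'
from go import *
s=read_state();print(s["q"].round(2),s["force"].round(1))
go((.6062,-.0489,.1549),90.8,(.485,.007,-.875))
P=state_pose();f=vision.grab_frame("wrist");cv2.imwrite("pics/j2.png",cv2.convertScaleAbs(f["image"],alpha=1.3)[:,:,::-1])
f=vision.grab_frame("scene");crop(f["image"],240,130,400,290,4,"pics/j2s.png",1.6)
E
```

```text
time_s: 43.3
position: [0.6088, -0.049, 0.1532]
tcp_rot: [-0.605, 0.612, -0.355, -0.365]
force: [-0.1, 0.9, -2.6]
opening: 0.0381
time_s: 43.47
position: [0.6084, -0.0499, 0.1551]
tcp_rot: [-0.606, 0.612, -0.355, -0.364]
force: [-0.4, 0.2, -1.8]
opening: 0.0378
[-0.6   0.18  0.64  2.25 -0.44  0.27  1.99] [-0.4  0.2 -1.8]
at [ 0.6084 -0.0499  0.1551] turn [ 0.001 -0.001 -0.002] shift tool mm [-0.8  2.   1. ] | after turn [-0.8  2.   1. ]
```

View pics/j2.png

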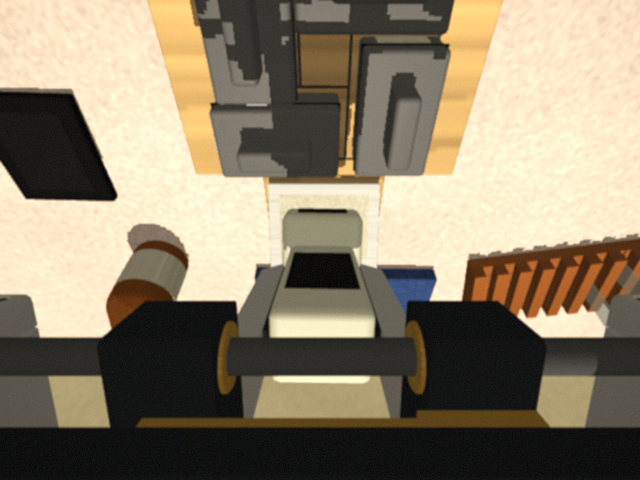

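View pics/j2s.png

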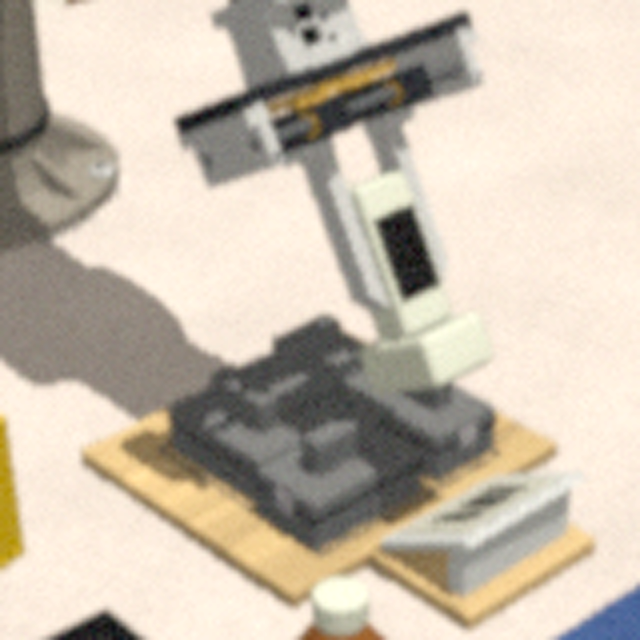

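The wrist view shows the reader's head at (322,230) centred over the paper. The scene view shows it aligned with the tilted gripper and the four boxes in place. Holding for about 2 s.

```bash

python3 -m pendant '[[[0,0,0,0,1.5,1,-1],[0,0,0,0,0,0,-1],[0,0,0,0,0,0,-1],[0,0,0,0,0,0,-1],[0,0,0,0,0,0,-1]]]'
for i in 1; do python3 -m pendant '[[[0,0,0,0,0,0,-1],[0,0,0,0,0,0,-1],[0,0,0,0,0,0,-1],[0,0,0,0,0,0,-1],[0,0,0,0,0,0,-1]]]'; done
python3 -m pendant '[[[0,0,0,0,0,0,-1],[0,0,0,0,0,0,-1],[0,0,0,0,0,0,-1],[0,0,0,0,0,0,-1],[0,0,0,0,0,0,-1]]]'
python3 -m pendant '[[[0,0,0,0,0,0,-1],[0,0,0,0,0,0,-1],[0,0,0,0,0,0,-1],[0,0,0,0,0,0,-1],[0,0,0,0,0,0,-1]]]'
python3 -m pendant '[[[0,0,0,0,0,0,-1],[0,0,0,0,0,0,-1],[0,0,0,0,0,0,-1],[0,0,0,0,0,0,-1],[0,0,0,0,0,0,-1]]]'
python3 - <<'E'
from go import *
s=read_state();print(s["joint_vel"].round(3))
f=vision.grab_frame("top");crop(f["image"],255,160,455,310,4,"pics/j3t.png",1.8)
E
```

```text
time_s: 43.98
position: [0.6064, -0.048, 0.1549]
tcp_rot: [-0.607, 0.612, -0.354, -0.364]
force: [-0.9, -0.5, -1.5]
opening: 0.0379
time_s: 44.4
position: [0.6063, -0.0482, 0.1546]
tcp_rot: [-0.606, 0.612, -0.354, -0.364]
force: [-0.3, 0.1, -1.9]
opening: 0.0382
time_s: 44.82
position: [0.6063, -0.0482, 0.1546]
tcp_rot: [-0.606, 0.612, -0.354, -0.364]
force: [-0.2, 0.8, -1.5]
opening: 0.0382
time_s: 45.23
position: [0.6063, -0.0482, 0.1546]
tcp_rot: [-0.606, 0.612, -0.354, -0.364]
force: [0.1, -0.1, -1.9]
opening: 0.0383
time_s: 45.65
position: [0.6063, -0.0482, 0.1547]
tcp_rot: [-0.606, 0.612, -0.354, -0.364]
force: [-0.2, -0.4, -2.3]
opening: 0.0378
[-0.001  0.001  0.     0.001  0.    -0.     0.001]
```

View pics/j3t.png

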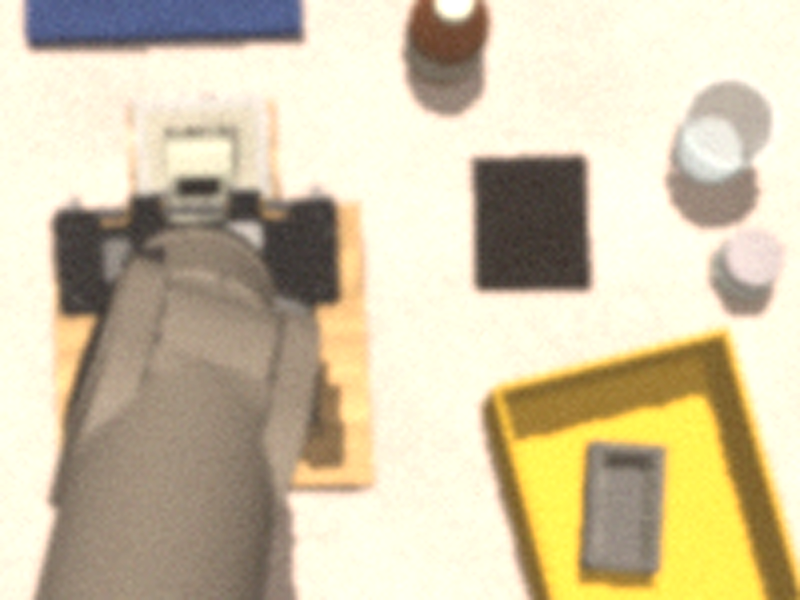

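The reader was held still for 2 s, and the tray is in the tub at (622,510). The pad is clear at (532,222). Retracting, levelling and returning the reader to its pad.

```bash

python3 -m pendant '[[[0,0,0,-20,0,0,-1],[0,0,0,-30,-5,0,-1],[0,0,0,-30,-5,0,-1],[0,0,0,-20,-5,0,-1],[0,0,0,0,0,0,-1]]]'
python3 -m pendant '[[[0,0,0.1,0,0,0,-1],[0,0,0.1,0,0,0,-1],[0,0,0.1,0,0,0,-1],[0,0,0.1,0,0,0,-1],[0,0,0.106,0,0,0,-1]]]'
python3 -m pendant '[[[0,0,0,0,0,0,-1],[0,0,0,0,0,0,-1]]]'
python3 - <<'E'
from go import *
print(read_state()["q"].round(2))
go((.6145,-.2895,.2),87)
E
```

```text
time_s: 46.12
position: [0.5774, -0.046, 0.2378]
tcp_rot: [-0.608, 0.612, -0.351, -0.365]
force: [1.6, 0.7, -0.7]
opening: 0.0381
time_s: 46.53
position: [0.5772, -0.0443, 0.2336]
tcp_rot: [0.495, -0.503, 0.494, 0.508]
force: [-0.4, 0.1, -0.7]
opening: 0.0381
time_s: 46.7
position: [0.5775, -0.0464, 0.2321]
tcp_rot: [0.495, -0.505, 0.495, 0.505]
force: [-0.4, -0.5, -2.2]
opening: 0.038
[-0.75  0.35  0.92  1.83 -0.31  1.12  1.87]
at [ 0.5775 -0.0464  0.2321] turn [ 0.072 -0.    -0.002] shift tool mm [  32.1  -32.3 -243.8] | after turn [  32.1  -49.7 -240.8]
```

```bash

python3 -m pendant '[[[0.07,0,0,0,0,0,-1],[0,0,0,0,-6,-30,-1],[0,0,0,0,-6,-30,-1],[0,0,0,0,-6,-30,-1],[0,0,0,0,-6,-30,-1]]]'
python3 -m pendant '[[[0,0,0,0,-6,-30,-1],[0,0,0,0,-6,-30,-1],[0,0,0,0,-6,-30,-1],[0,0,0,0,-7,-30,-1],[0,0,0,30,0,0,-1]]]'
python3 -m pendant '[[[0,0,0,0,0,0,-1],[0,0,0,0,0,0,-1]]]'
python3 - <<'E'
from go import *
go((.6145,-.2895,.0625),87)
P=state_pose();f=vision.grab_frame("wrist");cv2.imwrite("pics/k1.png",cv2.convertScaleAbs(f["image"],alpha=1.3)[:,:,::-1])
E
```

```text
time_s: 47.12
position: [0.5942, -0.1682, 0.2342]
tcp_rot: [0.514, -0.487, 0.51, 0.488]
force: [0.4, 0.4, -1.6]
opening: 0.0378
time_s: 47.53
position: [0.614, -0.2963, 0.2089]
tcp_rot: [0.516, -0.489, 0.512, 0.482]
force: [1.0, -1.1, -2.4]
opening: 0.0379
time_s: 47.7
position: [0.6124, -0.2879, 0.2034]
tcp_rot: [0.513, -0.486, 0.512, 0.488]
force: [0.5, 1.1, -2.2]
opening: 0.0381
at [ 0.6124 -0.2879  0.2034] turn [0.001 0.003 0.   ] shift tool mm [140.8  -2.2  -2. ] | after turn [140.9  -2.2  -1.5]
```

View pics/k1.png

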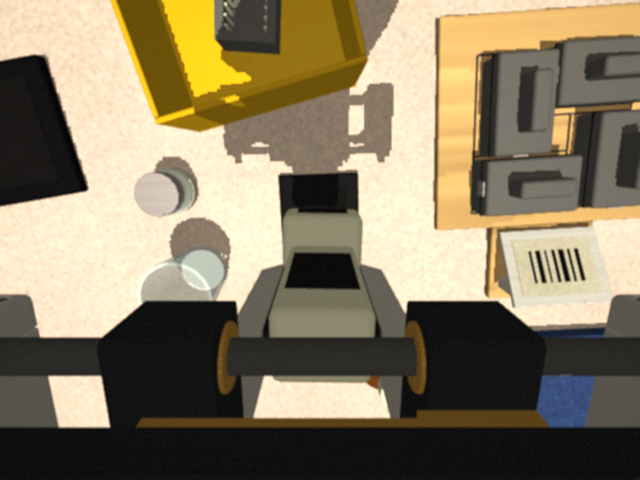

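```bash

python3 -m pendant '[[[0,0,0,30,-2,-2,-1],[0,0,0,30,0,0,-1],[0,0,0,30,0,0,-1],[0,0,0,25,0,0,-1],[0,0,0,15,0,0,-1]]]'
python3 -m pendant '[[[0,0,0,6,0,0,-1],[0,0,0,3,0,0,-1],[0,0,0,1.5,0,0,-1],[0,0,0,1,0,0,-1],[0,0,0,0,0,0,-1]]]'

```

```text
time_s: 48.17
position: [0.6153, -0.2883, 0.0727]
tcp_rot: [0.513, -0.487, 0.511, 0.488]
force: [0.2, -0.1, -1.6]
opening: 0.038
time_s: 48.58
position: [0.6158, -0.2901, 0.0633]
tcp_rot: [0.513, -0.487, 0.512, 0.488]
force: [0.7, 0.2, -2.1]
opening: 0.038
```

```bash

python3 -m pendant '[[[0,0,0,1,0,0,-1],[0,0,0,1,0,0,-1],[0,0,0,0,0,0,-1],[0,0,0,0,0,0,-1]]]'

```

```text
time_s: 48.92
position: [0.6155, -0.29, 0.0607]
tcp_rot: [0.513, -0.487, 0.512, 0.488]
force: [-0.4, 0.6, 4.8]
opening: 0.0381
```

Contact: the force changed sign. Releasing and lifting.

```bash

python3 -m pendant '[[[0,0,0,0,0,0,0],[0,0,0,0,0,0,1],[0,0,0,0,0,0,1],[0,0,0,0,0,0,1],[0,0,0,0,0,0,1]]]'
python3 -m pendant '[[[0,0,0,0,0,0,1],[0,0,0,0,0,0,1],[0,0,0,0,0,0,1],[0,0,0,0,0,0,1],[0,0,0,0,0,0,1]]]'
python3 -m pendant '[[[0,0,0,-20,0,0,1],[0,0,0,-30,0,0,1],[0,0,0,-30,0,0,1],[0,0,0,-40,0,0,1],[0,0,0,-40,0,0,1]]]'
python3 -m pendant '[[[0,0,0,-40,0,0,1],[0,0,0,0,30,0,1],[0,0,0,0,30,0,1],[0,0,0,0,30,0,1],[0,0,0,0,0,0,1]]]'
python3 -m pendant '[[[0,0,0,0,0,0,1],[0,0,0,0,0,0,1]]]'
python3 - <<'E'
from go import *
P=state_pose();f=vision.grab_frame("wrist");cv2.imwrite("pics/l1.png",cv2.convertScaleAbs(f["image"],alpha=1.3)[:,:,::-1])
print(P[0]);np.savez("w4.npz",p=P[0],q=P[1],**f)
f=vision.grab_frame("top");np.savez("top2.npz",**f);crop(f["image"],255,175,455,325,4,"pics/l1t.png",1.8)
f=vision.grab_frame("scene");crop(f["image"],120,180,400,360,2.8,"pics/l1s.png",1.8)
E
```

```text
time_s: 49.33
position: [0.6151, -0.2898, 0.0601]
tcp_rot: [0.513, -0.487, 0.512, 0.488]
force: [1.1, 0.3, -0.7]
opening: 0.068
time_s: 49.75
position: [0.6152, -0.2898, 0.0602]
tcp_rot: [0.513, -0.487, 0.512, 0.488]
force: [0.2, 0.7, 0.7]
opening: 0.0942
time_s: 50.17
position: [0.6146, -0.2901, 0.2214]
tcp_rot: [0.513, -0.486, 0.512, 0.488]
force: [0.9, -1.2, 0.2]
opening: 0.0938
time_s: 50.58
position: [0.5203, -0.2869, 0.2606]
tcp_rot: [0.514, -0.485, 0.512, 0.488]
force: [-0.3, -0.4, 0.5]
opening: 0.0943
time_s: 50.75
position: [0.526, -0.2854, 0.2605]
tcp_rot: [0.513, -0.487, 0.511, 0.488]
force: [0.9, -0.4, -0.8]
opening: 0.0938
[ 0.52597349 -0.2854083   0.26049741]
```

View pics/l1.png

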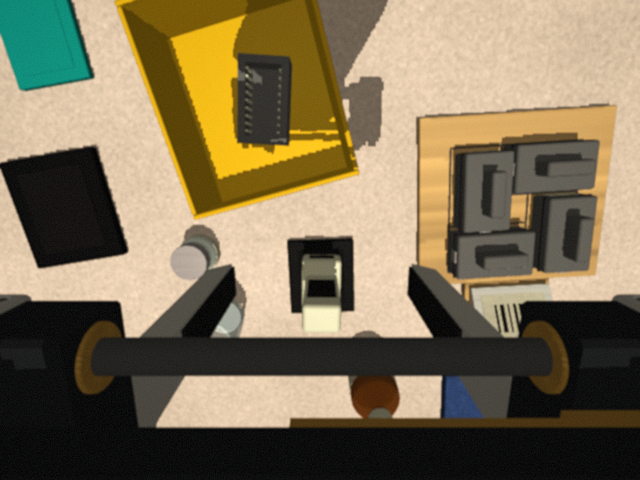

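View pics/l1t.png

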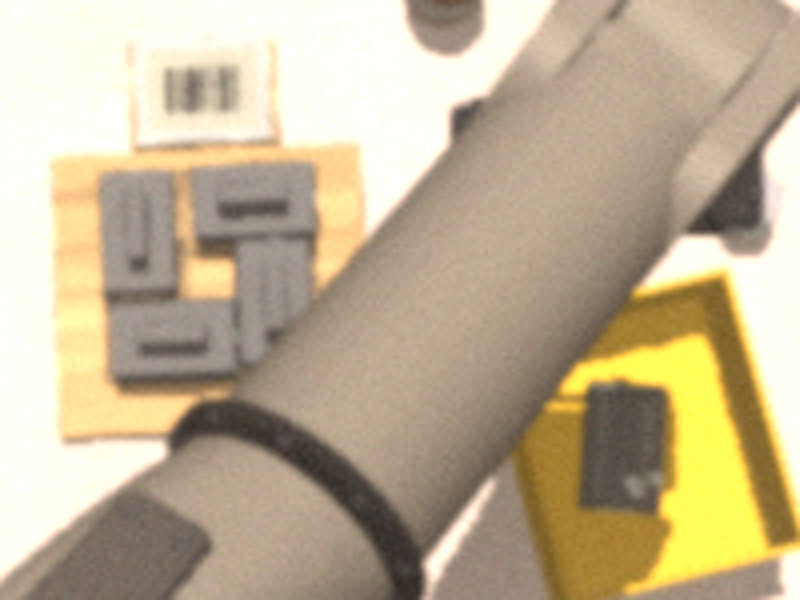

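View pics/l1s.png

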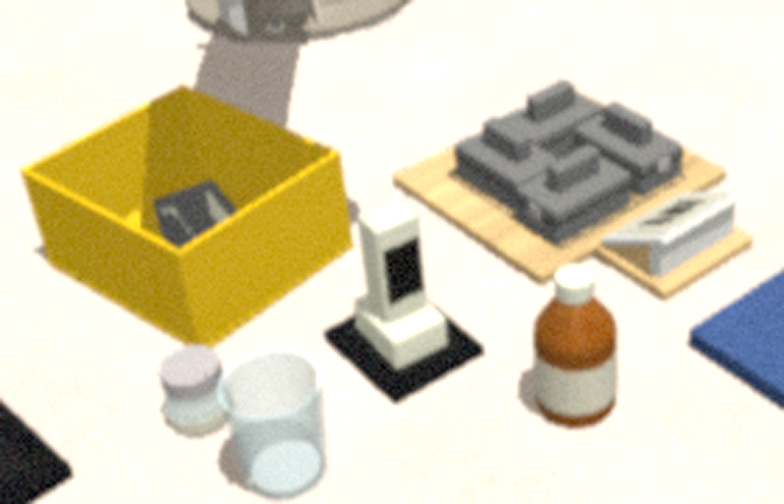

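```bash
python3 - <<'E'
from go import *
f=dict(np.load("w4.npz"));P=(f["p"],f["q"])
print("grip top",np.mean([onz(f,p,.13,P) for p in [(304,308),(340,308),(340,331),(305,331)]],0).round(4))
print("pad",np.mean([onz(f,p,.01,P) for p in [(288,239),(353,237),(354,311),(291,311)]],0).round(4))
s=read_state();print(s["time_s"],abs(s["joint_vel"]).max(),s["force"].round(1))
arm.job_done()
E
```

```text
grip top [ 0.6154 -0.2883  0.13  ]
pad [ 0.6133 -0.2886  0.01  ]
50.9 0.004629200317270146 [-0.3  1.  -0. ]
the job is handed in; nothing more can be done
```

The job is handed in at 50.9 s of the 210 s allowed; the station reports no verdict.

**What I did**
- **Lidded boxes:** all four lie in the pinwheel. One was knocked about 25 mm out of its outline partway through. I saw this, put the box I was holding in another outline, set the knocked one back and then placed the last.
- **Lidless box:** there was only one, and it is in the tub.
- **Reader:** I held it still for about 2 s, about 80 mm from the docket's middle and square on to it. I then stood it back on its pad.

**Last checks**
- **Boxes:** the close wrist view, taken before the reader move, put every box within about 5 mm of its outline. A coarser top view put one box about 7 mm off, still inside the 12 mm limit. In the final pictures the boxes look unmoved, though I did not measure them again.
- **Tray and bystanders:** the tray lies flat in the tub. The bottles, jar and beaker near the work look unmoved in the final pictures. The slide rack and the small oil bottle were out of the final close-ups, but I never worked against them.
- **Reader:** it stands upright, its top about 2 mm from the pad's middle. The arm was at rest and touching nothing.
- **Forces:** one box landing read about 51 N at the wrist for a moment, under the 120 N limit. I placed the later boxes more gently.

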